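# Fetch the horn anvil from behind the bench containers

## Task

The little horn anvil is shut in at the back of the tool tray behind the dropper bottle, the glass of needle files and the square tin: first stand all three of those on the plywood board, leaving the anvil where it is, and then bring the anvil to the rubber block and set it upright in the middle, lengthwise with the block. With the anvil in place, stand each of the three back in the tray on the very spot where it stood before. Keep them upright, set things down rather than drop them, and leave the bur stand, the hammer and the ring mandrel alone.

Things in the scene. Friction and masses are not known exactly. Their poses are not given: they have to be found in the camera images.
- anvil: steel horn anvil, loose, 0.5 kg, 42 mm high. Origin: centre of the base's underside (balance point within 3 mm); x lengthwise to the horn's tip (+63 mm). Base 64 x 38 mm, 9 high; step 52 x 30 up to 15; waist 20 wide up to 28; top block 24 wide in y, upright sides, z 28 to 42, x -38 to +26: grip it there across. Stands on the tray floor, rear half, lengthwise along tray y.
- bottle: amber glass dropper bottle, black cap and rubber bulb, closed, loose, about 0.13 kg: round, 40 mm diameter, sides straight from 3 to 80 mm above its underside, 110 mm high over the bulb. Origin: centre of its underside, z up. Starts in the tray's front row.
- tumbler: clear glass tumbler with steel needle files standing in it (fixed to it), loose, about 0.18 kg: round, 44 mm diameter at the foot, 48 mm at the rim, which is 84 mm above its underside; the files reach 110 mm. Origin: centre of its underside, z up. Starts in the tray's front row.
- tin: square aluminium tin with a round dark screw cap, loose, about 0.16 kg: 42 x 42 mm (43.5 at the top and bottom seams), 87 mm high, 98 mm over the cap. Origin: centre of its underside, x and y square to its sides, z up. Starts in the tray's front row, nearly square to the tray.
- tray: fixed wooden tray, cork floor: 150 x 230 mm (x, y), floor 8 mm above its underside, rim 8 mm thick, 18 mm high. Origin: centre of its underside; +x is the rear, away from the robot. The containers stand in a row along y at x about -23 mm, 58 mm apart, in any order; the anvil is at x about +32 mm. Their places are not marked: note at the start where each stands.
- board: plain plywood lying flat, fixed: 230 x 100 mm (x, y), 12 mm thick. Origin: centre of its underside. Side area for the three containers, with room for a row along x, 75 mm apart. Lies to the left or the right of the tray.
- pad: black rubber bench block, fixed and firm: 150 x 90 mm (x, lengthwise, and y), 25 mm high, flat top. Origin: centre of its underside. Lies on the side of the tray away from the board.
- burstand: bystander: blue round bur stand in three tiers with burs in it, 124 mm diameter, about 100 mm high, loose, beyond the tray. Origin: centre of its underside.
- hammer: bystander: chasing hammer, wooden handle, 247 mm long, 31 mm high, lying loose between robot and tray. Origin: on the bench below its middle; x towards the head.
- mandrel: bystander: tapered steel ring mandrel, 240 mm long, 25 mm thick, lying loose beyond the tray. Origin: on the bench below its middle; x towards the thin end.
There are look-alikes about, which are no part of the job. What is shaped like the anvil but pink is not meant.

How it is judged:
By the outcome, as a careful person would: the job done as asked, in the order asked, and still so for the second after the job is handed in, with the robot touching nothing.
It also fails if it takes over 138 s, if anything falls off the work surface, if the arm or the gripper's body presses on something with over 40 N, if the wrist force passes 120 N, or if a joint passes its speed limit or range.

## Robot

A 6-joint arm with a two-finger parallel gripper is mounted at the origin on the work surface. World frame = base frame: x ahead of the robot, y to its left, z up, the work surface at z = 0. Lengths are in m, angles in rad, forces in N, time in s.
With the tool pointing down it reaches from about 0.325 to 0.9 m from the base axis. Payload 6.1 kg.
Tool frame: the origin (TCP) lies at the very end of the fingers, on their centre line; the grasp point (between the pads) lies 19 mm behind it; z points along the fingers, y is the line along which they close (so a half turn about z gives the same grasp; the last joint's range is limited). The gripper opens to 85 mm and grips with 20 to 120 N. Pads are 22 mm wide; open, the fingers measure 114 mm over their backs; the gripper's body (76 mm by 85 mm) begins 54 mm behind the grasp point. The pads swing forward as they close: fully open they stand 13 mm farther back than shut.
Start: joints at [1.028, 0.22, 1.526, -0, 1.395, -0.126], TCP at [0.253, 0.571, 0.231] pointing down, gripper open.
Joint ranges: [-2.98, 2.98], [-0.91, 2.08], [0.09, 2.57], [-1.24, 4.39], [0.2, 2.65], [-2.68, 2.68]. Speed limits (rad/s): [2.57, 2.57, 3.01, 3.14, 3.14, 3.14].

## Interface

Orientations are given as a 3x3 rotation matrix whose columns are the frame's x, y, z axes.
In Python, from rig import env, vision gives the robot as it stands. The module is installed in compiled form; this text tells all that it offers.
- The arm moves only by the tool send_rows, never from a script. Its arguments are lists of equal length, an entry for each row: "offset": the shift along the tool's x, y, z in cm, a list of three; "delta_rot": the turn, a rotation vector about the tool's x, y, z in rad, a list of three; "hand": the finger opening in cm, from 0 to 8.54. A call has 1 to 12 rows; each row shifts and turns the commanded pose from where the row before left it, along the tool's axes as they then stand; what a row does not reach is not made up. A row lasts 1/12 s, in which the tool goes at most 41.7 mm and 7.16 degrees, less where a joint would pass 70% of its speed; a pose out of reach is approached as far as the arm can. A call with a gripper value outside its range is refused whole. The fingers move at their own pace and stop on an object; "force" is the grip in N (left out, the last holds). Time passes only in rows, so rows that do not move let the fingers close. It gives the time, the measured TCP pose, the force, the opening and the grip force at its end, in the units of the state.
- env.get_obs(): the state, without advancing time (a new reading comes with each control period).
- vision.get_image(name): name is "side" or "top"; returns (picture, depth): 480x640x3 uint8, blue, green, red; 480x640 float32, m along the optical axis (not along the pixel's ray), 0 where there is no reading.
- vision.camera_info(name): a dict with "fx", "fy", "cx", "cy" (pixels), "T" (4x4, takes a point from camera to world coordinates). Camera axes: x right, y down, z forward; pixel columns grow to the right and rows downward; lengths in m; the calibration is good to about 2 mm. A picture is of the moment at which its call begins. camera_info takes no time and is no camera call.
- env.hand_in(): hands the job in; it is judged then, once.
The state is a dict: "clock": time; "qpos": joint angles; "dq": joint speeds; "joint_torque": joint torques, N m; "ee_pos": TCP position; "ee_rot": TCP orientation; "wrist_force": force on the tool from outside, world axes, zero at the start; "moment": the same for the moment, N m; "grip_width": finger opening in m; "gripper_force": force on a finger pad.
Only numpy, scipy, OpenCV 4.12 (cv2) and the standard library are available. Lean on these libraries where they do the work, as an engineer would, in place of code of your own. Each camera call takes 0.05 s, during which the arm holds its last target. There are 200 camera calls.

## Working session

There is one attempt and no reset: what is moved stays moved. The work goes in short steps, Python scripts to look and compute and a tool call to move; the robot and the scene stay as the last step left them, time stands still between calls to the robot, and variables do not carry over. Pictures are saved under pics/ and viewed, at most 14 in all, crops included, and the job is handed in when it is done.

Besides the shell and the picture viewer there is one more tool, called in YAML: its name, and indented under it one key for each argument. send_rows: Moves the arm, as the interface text tells. Its arguments: {"type":"object","properties":{"offset":{"type":"array","items":{"type":"array","items":{"type":"number"}}},"delta_rot":{"type":"array","items":{"type":"array","items":{"type":"number"}}},"hand":{"type":"array","items":{"type":"number"}},"force":{"type":"number"}},"required":["offset","delta_rot","hand"]}

```bash
mkdir -p pics; python3 - <<'E'
from rig import env, vision
import cv2,numpy as np
o=env.get_obs(); print(o['clock'],o['ee_pos'],o['ee_rot'],o['grip_width'])
for n in('side','top'):
    im,d=vision.get_image(n); cv2.imwrite(f'pics/{n}0.png',im); np.save(f'{n}0.npy',d)
    print(n,vision.camera_info(n))
E
```

```text
0.0 [0.25269689 0.57096639 0.23019602] [[-9.14384766e-01  4.04845000e-01 -1.01265382e-03]
 [ 4.04846186e-01  9.14383296e-01 -1.65945647e-03]
 [ 2.54131081e-04 -1.92735076e-03 -9.99998110e-01]] 0.08529700850545432
side {'fx': 503.8137557456311, 'fy': 503.8137557456311, 'cx': 321.79907492593867, 'cy': 239.37208212533415, 'T': array([[ 0.83558615, -0.37945225,  0.39725531,  0.18440517],
       [-0.54907409, -0.60015829,  0.58165941, -0.66177597],
       [ 0.0177041 , -0.70414914, -0.70983135,  0.8039045 ],
       [ 0.        ,  0.        ,  0.        ,  1.        ]])}
top {'fx': 591.8822815297611, 'fy': 591.8822815297611, 'cx': 316.7186283804913, 'cy': 231.09487430310708, 'T': array([[-2.15362257e-02, -9.90282814e-01,  1.37390462e-01,
         3.92781990e-01],
       [-9.99768053e-01,  2.13565191e-02, -2.78211854e-03,
        -3.99597002e-02],
       [-1.79097850e-04, -1.37418511e-01, -9.90513059e-01,
         1.38963342e+00],
       [ 0.00000000e+00,  0.00000000e+00,  0.00000000e+00,
         1.00000000e+00]])}
```

View pics/top0.png

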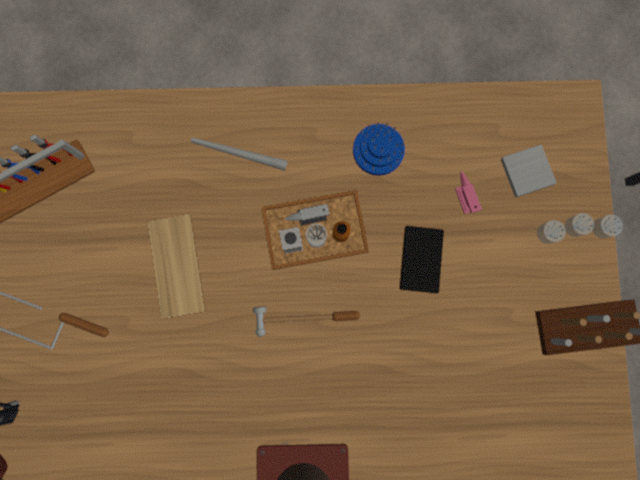

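View pics/side0.png

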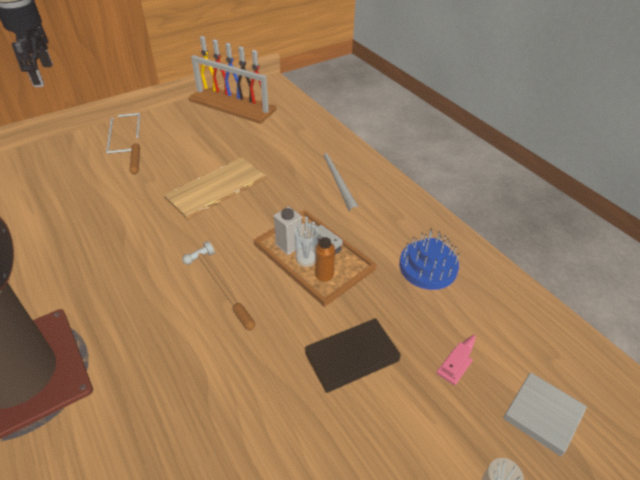

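Top view: tray centred near (315,230) with tin (290,238), tumbler (317,235), bottle (342,231), anvil (310,213) with its horn to the left. The board is at (176,266) and the pad at (422,259). Next I'll measure these.

```bash
cat > h.py <<'E'
import numpy as np,cv2
from rig import env,vision
def ray(n,px,z):
    c=vision.camera_info(n);px=np.atleast_2d(px).astype(float)
    d=np.c_[(px[:,0]-c['cx'])/c['fx'],(px[:,1]-c['cy'])/c['fy'],np.ones(len(px))]@c['T'][:3,:3].T
    o=c['T'][:3,3]; return (o+d*((z-o[2])/d[:,2])[:,None])
def cloud(n,dep):
    c=vision.camera_info(n);v,u=np.mgrid[:480,:640]
    p=np.stack([(u-c['cx'])/c['fx']*dep,(v-c['cy'])/c['fy']*dep,dep],-1)
    return p@c['T'][:3,:3].T+c['T'][:3,3]
def proj(n,p):
    c=vision.camera_info(n);q=(np.atleast_2d(p)-c['T'][:3,3])@c['T'][:3,:3]
    return np.c_[q[:,0]/q[:,2]*c['fx']+c['cx'],q[:,1]/q[:,2]*c['fy']+c['cy']]
def rect(n,mask,z):
    cs,_=cv2.findContours(mask.astype(np.uint8),cv2.RETR_EXTERNAL,cv2.CHAIN_APPROX_NONE)
    c=max(cs,key=cv2.contourArea)[:,0]; p=ray(n,c,z)[:,:2]
    r=cv2.minAreaRect((p*1000).astype(np.float32)); return r,p
E
python3 - <<'E'
from h import *
im=cv2.imread('pics/top0.png');s=cv2.imread('pics/side0.png');D={n:np.load(n+'0.npy') for n in('top','side')}
P={n:cloud(n,D[n]) for n in D}
T=P['top'];Z=T[...,2]
def box(x0,x1,y0,y1):
    m=np.zeros((480,640),bool);m[y0:y1,x0:x1]=1;return m
print('table z',np.median(Z[330:400,150:240]))
print('pad',rect('top',box(390,455,215,300)&(im.max(2)<50),.025)[0], 'z',np.median(Z[245:275,410:435]))
print('pad h',rect('top',box(390,455,215,300)&(Z>.012),.025)[0])
print('board h',rect('top',box(135,215,205,330)&(Z>.006),.012)[0],'z',np.median(Z[245:285,165:190]))
print('tray h',rect('top',box(250,380,180,280)&(Z>.005),.018)[0])
for n in P:
    p=P[n].reshape(-1,3);col=(im if n=='top' else s).reshape(-1,3)
    k=(abs(p[:,0]-.40)<.12)&(abs(p[:,1]+.04)<.13)&(p[:,2]>.06)
    q=p[k]; 
    _,lab,cen=cv2.kmeans(q[:,:2].astype(np.float32),3,None,(3,50,1e-5),5,cv2.KMEANS_PP_CENTERS)
    for i in range(3):
        a=q[lab[:,0]==i];print(n,len(a),a.min(0).round(4),a.max(0).round(4),a.mean(0).round(4))
for n,b,i in(('top',(255,375,185,275),im),('side',(245,385,200,305),s)):
    cv2.imwrite(f'pics/{n}z.png',cv2.resize(i[b[2]:b[3],b[0]:b[1]],None,fx=5.5,fy=5.5,interpolation=cv2.INTER_CUBIC))
E
```

```text
table z 0.0007830680489459008
pad ((511.89776611328125, -284.0582275390625), (88.4619369506836, 146.75167846679688), 82.5741958618164) z 0.02587341160595824
pad h ((511.3174133300781, -283.8802185058594), (91.78965759277344, 150.2994842529297), 82.56526184082031)
board h ((510.03546142578125, 286.7774353027344), (235.44717407226562, 103.58434295654297), 8.577425956726074) z 0.012909918115781238
tray h ((586.9283447265625, -39.71275329589844), (159.83876037597656, 235.96780395507812), 8.11344051361084)
top 1219 [ 0.3928 -0.04    1.3896] [ 0.3928 -0.04    1.3896] [ 0.3928 -0.04    1.3896]
top 1 [ 0.3928 -0.04    1.3896] [ 0.3928 -0.04    1.3896] [ 0.3928 -0.04    1.3896]
top 1 [ 0.3928 -0.04    1.3896] [ 0.3928 -0.04    1.3896] [ 0.3928 -0.04    1.3896]Traceback (most recent call last):
  File "<stdin>", line 16, in <module>
cv2.error: OpenCV(4.12.0) /io/opencv/modules/core/src/kmeans.cpp:243: error: (-2:Unspecified error) in function 'double cv::kmeans(cv::InputArray, int, cv::InputOutputArray, cv::TermCriteria, int, int, cv::OutputArray)'
> There can't be more clusters than elements (expected: 'N >= K'), where
>     'N' is 0
> must be greater than or equal to
>     'K' is 3
```

```bash
python3 - <<'E'
from h import *
im=cv2.imread('pics/top0.png');s=cv2.imread('pics/side0.png')
c,sn=np.cos(.1416),np.sin(.1416);R=np.array([[c,-sn],[sn,c]]);C=np.array([.5869,-.0397])
for n in('top','side'):
    p=cloud(n,np.load(n+'0.npy')).reshape(-1,3).copy()
    l=(p[:,:2]-C)@R; q=np.c_[l,p[:,2]]*1000
    q=q[(abs(l)<[.07,.11]).all(1)&(q[:,2]>60)&(q[:,2]<140)]
    _,lab,cen=cv2.kmeans(q[:,1:2].astype(np.float32),3,None,(3,50,1e-5),5,cv2.KMEANS_PP_CENTERS)
    for i in range(3):
        a=q[lab[:,0]==i]
        print(n,'local',len(a),np.percentile(a,2,0).round(),np.percentile(a,98,0).round(),a.mean(0).round(1))
for n,b,i in(('top',(255,375,185,275),im),('side',(245,385,200,305),s)):
    cv2.imwrite(f'pics/{n}z.png',cv2.resize(i[b[2]:b[3],b[0]:b[1]],None,fx=5.5,fy=5.5,interpolation=cv2.INTER_CUBIC))
E
```

```text
top local 412 [-43.  38.  68.] [ -1.  80. 111.] [-23.5  59.   97.2]
top local 273 [-39. -73.  65.] [ -2. -37. 116.] [-22.4 -54.7  95.9]
top local 217 [-44. -21.  64.] [  1.  24. 117.] [-20.5   1.1  90.2]
side local 561 [-43.  36.  63.] [  0.  78. 108.] [-28.3  51.6  89.3]
side local 457 [-38. -76.  61.] [ -5. -44. 115.] [-25.4 -63.6  88.4]
side local 568 [-43. -22.  61.] [  1.  22. 114.] [-23.2  -2.8  83.8]
```

View pics/topz.png

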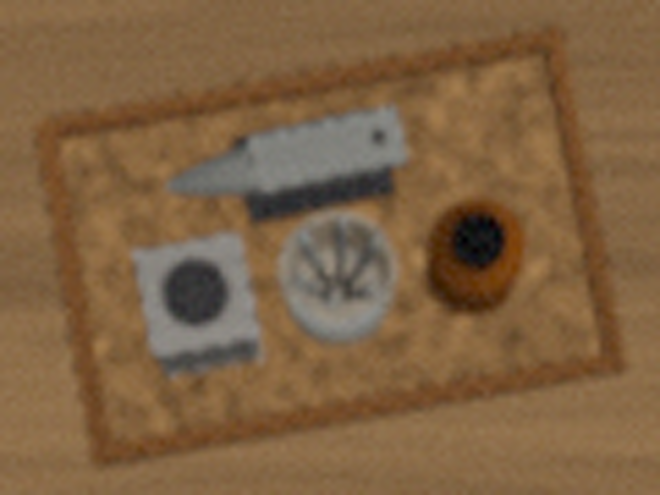

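View pics/sidez.png

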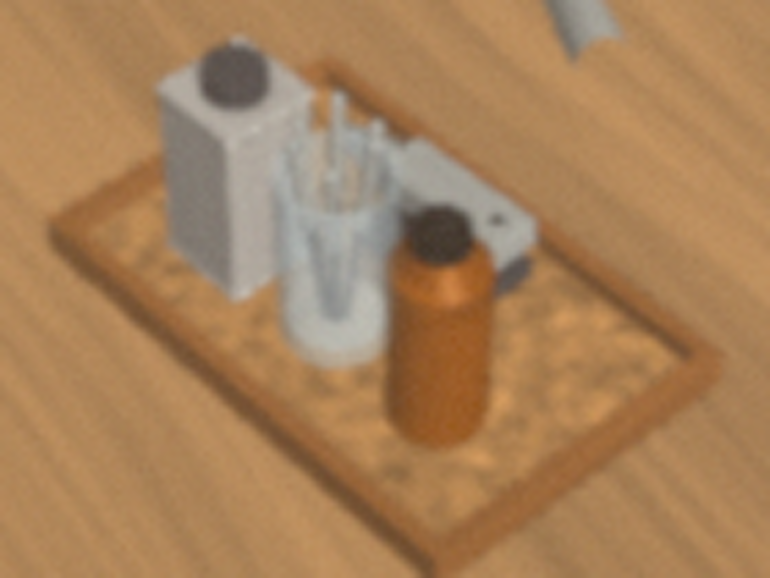

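The zoomed top view shows the tin (195,300), tumbler (337,275), bottle (475,255) and anvil, whose top block centre is at about (325,150) with the horn tip at (170,185). Next come the tin yaw, the anvil pose and the tray rim cross-check.

```bash
python3 - <<'E'
from h import *
im=cv2.imread('pics/top0.png');s=cv2.imread('pics/side0.png')
c,sn=np.cos(.1416),np.sin(.1416);R=np.array([[c,-sn],[sn,c]]);C=np.array([.5869,-.0397])
for n,i in(('top',im),('side',s)):
    P=cloud(n,np.load(n+'0.npy'));L=(P[...,:2]-C)@R*1000;Z=P[...,2]*1000
    m=(abs(L[...,0]+22)<32)&(abs(L[...,1]-58)<28)&(Z>84)&(Z<104)
    r,p=rect(n,m,.095);print(n,'tin top',((np.array(r[0])/1000-C)@R*1000).round(1),r[1],r[2])
    m=(L[...,0]>8)&(L[...,0]<60)&(abs(L[...,1])<90)&(Z>41)&(Z<58)&(i.max(2)-i.min(2)<50)
    r,p=rect(n,m,.050);l=(p-C)@R*1000
    print(n,'anvil',((np.array(r[0])/1000-C)@R*1000).round(1),r[1],r[2],l.min(0).round(1),l.max(0).round(1))
    # block side edges: mean x per y bin
    q=np.c_[L[m],Z[m]]
    pts=[]
    for y in range(-30,70,8):
        k=q[abs(q[:,1]-y)<4]
        if len(k)>5: print(y,k[:,0].min().round(1),k[:,0].max().round(1),k[:,2].mean().round(1))
E
```

```text
top tin top [-22.   59.2] (44.047367095947266, 43.158687591552734) 10.200285911560059
top anvil [34.6 14.6] (25.286460876464844, 99.80297088623047) 10.801790237426758 [ 22.  -35.5] [49.  64.4]
-30 25.1 47.8 50.9
-22 24.8 48.7 49.8
-14 24.3 48.9 50.8
-6 23.9 48.5 51.0
2 23.1 46.5 50.4
10 22.7 47.6 51.2
18 22.6 46.2 50.8
26 22.1 46.4 50.0
34 23.4 43.3 47.7
42 25.0 41.4 47.7
50 26.3 41.0 45.7
58 27.8 36.8 44.5
side tin top [-24.3  54.3] (50.21113586425781, 51.43393325805664) 10.155195236206055
side anvil [33.4 -0.4] (29.943775177001953, 78.75407409667969) 11.832784652709961 [ 18.4 -40. ] [50.2 39.3]
-30 25.9 51.8 48.6
-22 28.1 49.8 50.3
-14 30.1 49.5 49.6
-6 26.2 49.2 49.6
2 22.7 46.5 49.6
10 23.7 45.5 49.3
18 26.7 47.4 50.0
26 31.5 46.0 50.0
34 33.2 41.7 48.8
```

```bash
cat >> h.py <<'E'
def loc(C,yaw,p):
    c,s=np.cos(yaw),np.sin(yaw);return np.array(C)+np.array([[c,-s],[s,c]])@np.array(p)
TR=lambda x,y:loc((.5869,-.0397),.1416,(x,y))
BD=lambda x,y:loc((.5100,.2868),.1497,(x,y))
SP=dict(tin=TR(-.022,.058),tum=TR(-.0213,.0007),bot=TR(-.0215,-.0573),anv=TR(.035,.002),
 btin=BD(0,.024),btum=BD(.075,-.022),bbot=BD(-.075,-.022),pad=np.array([.5115,-.284]))
TH=.1815
def state():
    o=env.get_obs();R=o['ee_rot'];th=np.arctan2(R[1,1],R[0,1]);
    print('t',round(o['clock'],2),'tcp',o['ee_pos'].round(4),'yaw',round(th,4),'tilt',R[:2,2].round(4),'w',round(o['grip_width'],4),'f',round(o['gripper_force'],1),o['wrist_force'].round(1));return o,R
def go(name,z,from_=None):
    o=env.get_obs();R=o['ee_rot'];p=np.r_[SP[name] if isinstance(name,str) else name,z]
    print(name,p.round(4),'tool-frame cm',(R.T@(p-o['ee_pos'])*100).round(2))
E
python3 - <<'E'
from h import *
o,R=state(); th=np.arctan2(R[1,1],R[0,1]); print('dz rot',th-TH)
Rt=np.array([[-np.sin(TH),np.cos(TH),0],[np.cos(TH),np.sin(TH),0],[0,0,-1]]).T
for k in SP: print(k,SP[k].round(4),(Rt.T@(np.r_[SP[k],.056]-o['ee_pos'])*100).round(2))
c=TH;from scipy.spatial.transform import Rotation as Q
print(Q.from_matrix(R.T@Rt).as_rotvec())
E
```

```text
t 0.1 tcp [0.2528 0.571  0.2303] yaw 1.1539 tilt [-0.0009 -0.0015] w 0.0849 f 0.0 [ 0.3  0.1 -0. ]
dz rot 0.9724453722518054
tin [0.5569 0.0146] [-60.22  19.87  17.43]
tum [ 0.5657 -0.042 ] [-65.94  19.72  17.43]
bot [ 0.5737 -0.0995] [-71.74  19.46  17.43]
anv [ 0.6213 -0.0328] [-66.04  25.35  17.43]
btin [0.5064 0.3105] [-30.2   20.25  17.43]
btum [0.5874 0.2762] [-35.03  27.6   17.43]
bbot [0.4391 0.2539] [-34.56  12.6   17.43]
pad [ 0.5115 -0.284 ] [-88.77  10.01  17.43]
[-1.69988660e-03  6.65291789e-04  9.72444942e-01]
```

send_rows:
  offset:
    - [0,0,0]
    - [0,0,0]
    - [0,0,0]
    - [0,0,0]
    - [0,0,0]
    - [0,0,0]
    - [0,0,0]
    - [0,0,0]
    - [-3,1,0]
    - [-3.8,1.25,0]
    - [-3.8,1.25,0]
    - [-3.8,1.25,0]
  delta_rot:
    - [0,0,0.1215]
    - [0,0,0.1215]
    - [0,0,0.1215]
    - [0,0,0.1215]
    - [0,0,0.1215]
    - [0,0,0.1215]
    - [0,0,0.1215]
    - [0,0,0.1215]
    - [0,0,0]
    - [0,0,0]
    - [0,0,0]
    - [0,0,0]
  hand: [8.5,8.5,8.5,8.5,8.5,8.5,8.5,8.5,8.5,8.5,8.5,8.5]
  force: 35

```text
clock: 1.1
ee_pos: [0.3258, 0.4369, 0.2306]
ee_rot: [[-0.182, 0.983, -0.001], [0.983, 0.182, -0.001], [-0.001, -0.001, -1.0]]
wrist_force: [0.6, 0.6, 0.7]
grip_width: 0.0848
gripper_force: 0.0
```

send_rows:
  offset:
    - [-3.8,1.25,0]
    - [-3.8,1.25,0]
    - [-3.8,1.25,0]
    - [-3.8,1.25,0]
    - [-3.8,1.25,0]
    - [-3.8,1.25,0]
    - [-3.8,1.25,0]
    - [-3.8,1.25,0]
    - [-3.8,1.25,0]
    - [-3.8,1.25,0]
    - [-3.8,1.3,0]
    - [0,0,0]
  delta_rot:
    - [0,0,0]
    - [0,0,0]
    - [0,0,0]
    - [0,0,0]
    - [0,0,0]
    - [0,0,0]
    - [0,0,0]
    - [0,0,0]
    - [0,0,0]
    - [0,0,0]
    - [0,0,0]
    - [0,0,0]
  hand: [8.5,8.5,8.5,8.5,8.5,8.5,8.5,8.5,8.5,8.5,8.5,8.5]

```text
clock: 2.1
ee_pos: [0.5395, 0.0463, 0.2309]
ee_rot: [[-0.175, 0.984, 0.001], [0.984, 0.175, -0.003], [-0.003, 0.0, -1.0]]
wrist_force: [0.3, 0.1, 0.7]
grip_width: 0.0848
gripper_force: 0.0
```

```bash
python3 - <<'E'
from h import *
state(); go('tin',.056)
E
```

```text
t 2.1 tcp [0.5395 0.0463 0.2309] yaw 0.1764 tilt [ 0.0009 -0.0028] w 0.0848 f 0.0 [0.3 0.1 0.7]
tin [0.5569 0.0146 0.056 ] tool-frame cm [-3.37  1.16 17.5 ]
```

send_rows:
  offset:
    - [-3.3,1.1,0]
    - [0,0,3.5]
    - [0,0,3.5]
    - [0,0,3]
    - [0,0,0]
    - [0,0,0]
  delta_rot:
    - [0,0,0]
    - [0,0,0]
    - [0,0,0]
    - [0,0,0]
    - [0,0,0]
    - [0,0,0]
  hand: [8.5,8.5,8.5,8.5,8.5,8.5]

```text
clock: 2.6
ee_pos: [0.552, 0.0224, 0.1295]
ee_rot: [[-0.181, 0.983, -0.005], [0.983, 0.181, 0.001], [0.002, -0.005, -1.0]]
wrist_force: [0.9, 0.2, 0.7]
grip_width: 0.0847
gripper_force: 0.0
```

```bash
python3 - <<'E'
from h import *
state(); go('tin',.056)
E
```

```text
t 2.6 tcp [0.552  0.0224 0.1295] yaw 0.1822 tilt [-0.0052  0.0006] w 0.0847 f 0.0 [0.9 0.2 0.7]
tin [0.5569 0.0146 0.056 ] tool-frame cm [-0.86  0.38  7.35]
```

send_rows:
  offset:
    - [-0.85,0.3,0]
    - [0,0,0]
    - [0,0,3]
    - [0,0,2.5]
    - [0,0,1.85]
    - [0,0,0]
    - [0,0,0]
  delta_rot:
    - [0,0,0]
    - [0,0,0]
    - [0,0,0]
    - [0,0,0]
    - [0,0,0]
    - [0,0,0]
    - [0,0,0]
  hand: [8.5,8.5,8.5,8.5,8.5,8.5,8.5]

```text
clock: 3.18
ee_pos: [0.5591, 0.0139, 0.0589]
ee_rot: [[-0.181, 0.983, 0.001], [0.983, 0.181, -0.0], [-0.0, 0.001, -1.0]]
wrist_force: [0.7, 0.3, 0.3]
grip_width: 0.0848
gripper_force: 0.0
```

```bash
python3 - <<'E'
from h import *
state(); go('tin',.056)
for n,b in(('top',(225,365,170,275)),('side',(230,370,160,265))):
    i=vision.get_image(n)[0][b[2]:b[3],b[0]:b[1]]
    cv2.imwrite(f'pics/{n}1.png',cv2.resize(i,None,fx=2.8,fy=2.8,interpolation=cv2.INTER_CUBIC))
a=cv2.imread('pics/top1.png');b=cv2.imread('pics/side1.png');cv2.imwrite('pics/both1.png',np.hstack([a,b]))
E
```

```text
t 3.18 tcp [0.5591 0.0139 0.0589] yaw 0.182 tilt [ 0.0007 -0.0001] w 0.0848 f 0.0 [0.7 0.3 0.3]
tin [0.5569 0.0146 0.056 ] tool-frame cm [ 0.11 -0.2   0.29]
```

View pics/both1.png

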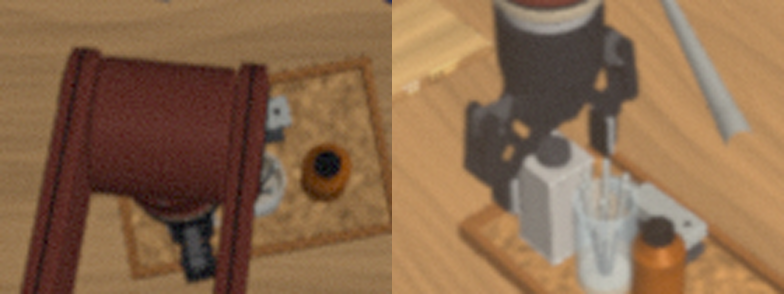

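The side view shows the fingers straddling the tin at (555,190), in front and behind. I'll trim the position and close.

send_rows:
  offset:
    - [0.1,-0.2,0.2]
    - [0,0,0]
    - [0,0,0]
    - [0,0,0]
    - [0,0,0]
    - [0,0,0]
    - [0,0,0]
    - [0,0,0]
    - [0,0,0]
    - [0,0,0]
  delta_rot:
    - [0,0,0]
    - [0,0,0]
    - [0,0,0]
    - [0,0,0]
    - [0,0,0]
    - [0,0,0]
    - [0,0,0]
    - [0,0,0]
    - [0,0,0]
    - [0,0,0]
  hand: [8.5,8.5,5,4.5,3.5,3.5,3.5,3.5,3.5,3.5]

```text
clock: 4.12
ee_pos: [0.5567, 0.0146, 0.0562]
ee_rot: [[-0.181, 0.983, 0.001], [0.983, 0.181, -0.0], [-0.0, 0.001, -1.0]]
wrist_force: [1.2, 0.7, 2.9]
grip_width: 0.042
gripper_force: 41.4
```

```bash
python3 - <<'E'
from h import *
state(); go('tin',.056); go('btin',.060)
E
```

```text
t 4.12 tcp [0.5567 0.0146 0.0562] yaw 0.182 tilt [ 0.0007 -0.0001] w 0.042 f 41.4 [1.2 0.7 2.9]
tin [0.5569 0.0146 0.056 ] tool-frame cm [-0.01  0.02  0.02]
btin [0.5064 0.3105 0.06  ] tool-frame cm [30.01  0.41 -0.39]
```

send_rows:
  offset:
    - [0,0,-0.5]
    - [0,0,-1.5]
    - [0,0,-2]
    - [0,0,-1]
    - [1,0,0]
    - [2,0,0]
    - [3,0,0]
    - [3.5,0.1,0]
    - [3.5,0.1,0]
    - [3.5,0.1,0]
    - [3.5,0.1,0]
    - [3.5,0,0]
  delta_rot:
    - [0,0,0]
    - [0,0,0]
    - [0,0,0]
    - [0,0,0]
    - [0,0,0]
    - [0,0,0]
    - [0,0,0]
    - [0,0,0]
    - [0,0,0]
    - [0,0,0]
    - [0,0,0]
    - [0,0,0]
  hand: [3.5,3.5,3.5,3.5,3.5,3.5,3.5,3.5,3.5,3.5,3.5,3.5]

```text
clock: 5.12
ee_pos: [0.516, 0.2485, 0.1045]
ee_rot: [[-0.181, 0.983, -0.002], [0.983, 0.181, -0.0], [-0.0, -0.002, -1.0]]
wrist_force: [0.6, 0.3, -1.8]
grip_width: 0.0417
gripper_force: 41.4
```

send_rows:
  offset:
    - [3,0,0]
    - [2,0,0]
    - [1.5,0,0]
    - [0,0,0]
    - [0,0,0]
    - [0,0,0]
  delta_rot:
    - [0,0,0]
    - [0,0,0]
    - [0,0,0]
    - [0,0,0]
    - [0,0,0]
    - [0,0,0]
  hand: [3.5,3.5,3.5,3.5,3.5,3.5]

```text
clock: 5.62
ee_pos: [0.5056, 0.3097, 0.1051]
ee_rot: [[-0.181, 0.984, -0.001], [0.984, 0.181, -0.001], [-0.001, -0.001, -1.0]]
wrist_force: [0.1, 0.1, -1.6]
grip_width: 0.0417
gripper_force: 41.4
```

```bash
python3 - <<'E'
from h import *
state();  go('btin',.0602)
E
```

```text
t 5.62 tcp [0.5056 0.3097 0.1051] yaw 0.1818 tilt [-0.001 -0.001] w 0.0417 f 41.4 [ 0.1  0.1 -1.6]
btin [0.5064 0.3105 0.0602] tool-frame cm [0.07 0.1  4.49]
```

send_rows:
  offset:
    - [0,0,1]
    - [0,0,1.5]
    - [0,0,1]
    - [0,0,0.5]
    - [0,0,0.2]
    - [0,0,0.15]
    - [0,0,0.1]
    - [0,0,0.05]
    - [0,0,0]
    - [0,0,0]
  delta_rot:
    - [0,0,0]
    - [0,0,0]
    - [0,0,0]
    - [0,0,0]
    - [0,0,0]
    - [0,0,0]
    - [0,0,0]
    - [0,0,0]
    - [0,0,0]
    - [0,0,0]
  hand: [3.5,3.5,3.5,3.5,3.5,3.5,3.5,3.5,3.5,3.5]

```text
clock: 6.45
ee_pos: [0.5063, 0.3106, 0.0613]
ee_rot: [[-0.181, 0.983, 0.001], [0.983, 0.181, 0.0], [0.0, 0.001, -1.0]]
wrist_force: [-0.5, -0.6, -1.0]
grip_width: 0.0416
gripper_force: 41.4
```

send_rows:
  offset:
    - [0,0,0.05]
    - [0,0,0.05]
    - [0,0,0]
    - [0,0,0]
  delta_rot:
    - [0,0,0]
    - [0,0,0]
    - [0,0,0]
    - [0,0,0]
  hand: [3.5,3.5,3.5,3.5]

```text
clock: 6.78
ee_pos: [0.5062, 0.3106, 0.0602]
ee_rot: [[-0.181, 0.983, 0.001], [0.983, 0.181, 0.0], [0.0, 0.001, -1.0]]
wrist_force: [0.3, 0.2, -0.0]
grip_width: 0.0418
gripper_force: 41.3
```

send_rows:
  offset:
    - [0,0,0]
    - [0,0,0]
    - [0,0,0]
    - [0,0,0]
    - [0,0,0]
    - [0,0,-1.5]
    - [0,0,-3.5]
    - [0,0,-3]
    - [-1.7,0,0]
    - [-3,0,0]
    - [-3.5,0,0]
    - [-3.5,0,0]
  delta_rot:
    - [0,0,0]
    - [0,0,0]
    - [0,0,0]
    - [0,0,0]
    - [0,0,0]
    - [0,0,0]
    - [0,0,0]
    - [0,0,0]
    - [0,0,0]
    - [0,0,0]
    - [0,0,0]
    - [0,0,0]
  hand: [4.5,5,6,8.5,8.5,8.5,8.5,8.5,8.5,8.5,8.5,8.5]

```text
clock: 7.78
ee_pos: [0.5272, 0.1947, 0.1402]
ee_rot: [[-0.183, 0.983, 0.001], [0.983, 0.183, 0.0], [-0.0, 0.001, -1.0]]
wrist_force: [-0.5, 0.2, -0.2]
grip_width: 0.0852
gripper_force: 0.0
```

send_rows:
  offset:
    - [-3.5,0,0]
    - [-3.5,0,0]
    - [-3.5,-0.1,0]
    - [-3.5,-0.1,0]
    - [-3.5,-0.1,0]
    - [-3.5,-0.1,0]
    - [-2,-0.1,0]
    - [-1,0,0]
    - [0,0,0]
    - [0,0,0]
  delta_rot:
    - [0,0,0]
    - [0,0,0]
    - [0,0,0]
    - [0,0,0]
    - [0,0,0]
    - [0,0,0]
    - [0,0,0]
    - [0,0,0]
    - [0,0,0]
    - [0,0,0]
  hand: [8.5,8.5,8.5,8.5,8.5,8.5,8.5,8.5,8.5,8.5]

```text
clock: 8.62
ee_pos: [0.5655, -0.0411, 0.1396]
ee_rot: [[-0.18, 0.984, -0.0], [0.984, 0.18, 0.001], [0.001, -0.0, -1.0]]
wrist_force: [0.1, 0.8, -0.4]
grip_width: 0.0852
gripper_force: 0.0
```

```bash
python3 - <<'E'
from h import *
state();  go('tum',.056)
i=vision.get_image('side')[0]; cv2.imwrite('pics/side2.png',i[60:400,100:450])
# tumbler/bottle refinement from the first side frame: bottom of containers on floor not needed
E
```

```text
t 8.62 tcp [ 0.5655 -0.0411  0.1396] yaw 0.1811 tilt [-0.0004  0.0007] w 0.0852 f 0.0 [ 0.1  0.8 -0.4]
tum [ 0.5657 -0.042   0.056 ] tool-frame cm [-0.1   0.01  8.36]
```

View pics/side2.png

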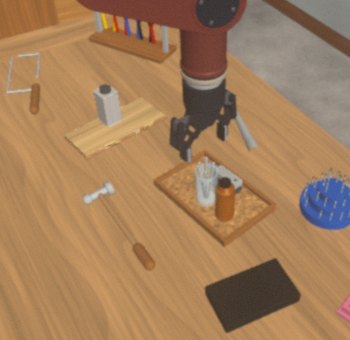

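The tin stands upright on the board at (107,105). Now the tumbler.

send_rows:
  offset:
    - [-0.1,0,1]
    - [0,0,3]
    - [0,0,2.5]
    - [0,0,1.5]
    - [0,0,0.35]
    - [0,0,0]
    - [0,0,0]
  delta_rot:
    - [0,0,0]
    - [0,0,0]
    - [0,0,0]
    - [0,0,0]
    - [0,0,0]
    - [0,0,0]
    - [0,0,0]
  hand: [8.5,8.5,8.5,8.5,8.5,8.5,8.5]

```text
clock: 9.25
ee_pos: [0.5662, -0.0418, 0.0567]
ee_rot: [[-0.182, 0.983, 0.0], [0.983, 0.182, 0.0], [-0.0, 0.0, -1.0]]
wrist_force: [1.0, 0.5, -0.3]
grip_width: 0.0847
gripper_force: 0.0
```

```bash
python3 - <<'E'
from h import *
state(); go('tum',.056)
E
```

```text
t 9.25 tcp [ 0.5662 -0.0418  0.0567] yaw 0.1832 tilt [0.0005 0.    ] w 0.0847 f 0.0 [ 1.   0.5 -0.3]
tum [ 0.5657 -0.042   0.056 ] tool-frame cm [-0.01 -0.05  0.07]
```

send_rows:
  offset:
    - [0,-0.05,0.05]
    - [0,0,0]
    - [0,0,0]
    - [0,0,0]
    - [0,0,0]
    - [0,0,0]
    - [0,0,0]
    - [0,0,0]
    - [0,0,0]
  delta_rot:
    - [0,0,0]
    - [0,0,0]
    - [0,0,0]
    - [0,0,0]
    - [0,0,0]
    - [0,0,0]
    - [0,0,0]
    - [0,0,0]
    - [0,0,0]
  hand: [6.5,5.5,5,4,4,4,4,4,4]

```text
clock: 10.0
ee_pos: [0.5665, -0.0428, 0.0571]
ee_rot: [[-0.181, 0.984, 0.002], [0.984, 0.181, -0.0], [-0.001, 0.002, -1.0]]
wrist_force: [0.7, 0.5, 7.0]
grip_width: 0.0464
gripper_force: 35.8
```

```bash
python3 - <<'E'
from h import *
state(); go('btum',.060)
E
```

```text
t 10.0 tcp [ 0.5665 -0.0428  0.0571] yaw 0.1818 tilt [ 0.0024 -0.0004] w 0.0464 f 35.8 [0.7 0.5 7. ]
btum [0.5874 0.2762 0.06  ] tool-frame cm [31.    7.83 -0.29]
```

send_rows:
  offset:
    - [0,0,-0.5]
    - [0,0,-1.5]
    - [0,0,-2]
    - [0,0,-1]
    - [1,0.3,0]
    - [2,0.5,0]
    - [3,0.7,0]
    - [3.5,0.9,0]
    - [3.5,0.9,0]
    - [3.5,0.9,0]
    - [3.5,0.9,0]
    - [3.5,0.9,0]
  delta_rot:
    - [0,0,0]
    - [0,0,0]
    - [0,0,0]
    - [0,0,0]
    - [0,0,0]
    - [0,0,0]
    - [0,0,0]
    - [0,0,0]
    - [0,0,0]
    - [0,0,0]
    - [0,0,0]
    - [0,0,0]
  hand: [4,4,4,4,4,4,4,4,4,4,4,4]

```text
clock: 11.0
ee_pos: [0.5805, 0.2017, 0.1044]
ee_rot: [[-0.181, 0.983, -0.002], [0.983, 0.181, -0.0], [0.0, -0.002, -1.0]]
wrist_force: [0.2, -0.3, -1.7]
grip_width: 0.046
gripper_force: 36.3
```

send_rows:
  offset:
    - [3.5,0.9,0]
    - [2.5,0.6,0]
    - [1.5,0.3,0]
    - [0,0,0]
    - [0,0,0]
    - [0,0,0]
    - [0,0,1]
    - [0,0,1.5]
    - [0,0,1]
    - [0,0,0.5]
    - [0,0,0.2]
    - [0,0,0]
  delta_rot:
    - [0,0,0]
    - [0,0,0]
    - [0,0,0]
    - [0,0,0]
    - [0,0,0]
    - [0,0,0]
    - [0,0,0]
    - [0,0,0]
    - [0,0,0]
    - [0,0,0]
    - [0,0,0]
    - [0,0,0]
  hand: [4,4,4,4,4,4,4,4,4,4,4,4]

```text
clock: 12.0
ee_pos: [0.5856, 0.2757, 0.0629]
ee_rot: [[-0.18, 0.984, -0.001], [0.984, 0.18, -0.0], [-0.0, -0.001, -1.0]]
wrist_force: [0.6, 0.3, -1.0]
grip_width: 0.0463
gripper_force: 36.4
```

```bash
python3 - <<'E'
from h import *
state(); go('btum',.060)
E
```

```text
t 12.0 tcp [0.5856 0.2757 0.0629] yaw 0.1812 tilt [-0.0014 -0.0005] w 0.0463 f 36.4 [ 0.6  0.3 -1. ]
btum [0.5874 0.2762 0.06  ] tool-frame cm [0.02 0.19 0.29]
```

send_rows:
  offset:
    - [0,0,0.1]
    - [0,0,0.05]
    - [0,0,0]
    - [0,0,0]
  delta_rot:
    - [0,0,0]
    - [0,0,0]
    - [0,0,0]
    - [0,0,0]
  hand: [4,4,4,4]

```text
clock: 12.33
ee_pos: [0.5863, 0.2765, 0.0629]
ee_rot: [[-0.181, 0.983, 0.001], [0.983, 0.181, 0.0], [0.0, 0.001, -1.0]]
wrist_force: [-0.6, 0.0, -2.3]
grip_width: 0.0461
gripper_force: 36.4
```

send_rows:
  offset:
    - [0,0,0.1]
    - [0,0,0.05]
    - [0,0,0]
    - [0,0,0]
  delta_rot:
    - [0,0,0]
    - [0,0,0]
    - [0,0,0]
    - [0,0,0]
  hand: [4,4,4,4]

```text
clock: 12.67
ee_pos: [0.5862, 0.2765, 0.0612]
ee_rot: [[-0.181, 0.983, 0.001], [0.983, 0.181, 0.0], [0.0, 0.001, -1.0]]
wrist_force: [1.0, -0.3, 0.1]
grip_width: 0.0466
gripper_force: 36.3
```

send_rows:
  offset:
    - [0,0,0]
    - [0,0,0]
    - [0,0,0]
    - [0,0,0]
    - [0,0,0]
    - [0,0,-1.5]
    - [0,0,-3.5]
    - [0,0,-3.5]
    - [-1.7,0,0]
    - [-3,-1,0]
    - [-3.5,-1,0]
    - [-3.5,-1,0]
  delta_rot:
    - [0,0,0]
    - [0,0,0]
    - [0,0,0]
    - [0,0,0]
    - [0,0,0]
    - [0,0,0]
    - [0,0,0]
    - [0,0,0]
    - [0,0,0]
    - [0,0,0]
    - [0,0,0]
    - [0,0,0]
  hand: [5,5.5,6.5,8.5,8.5,8.5,8.5,8.5,8.5,8.5,8.5,8.5]

```text
clock: 13.67
ee_pos: [0.5777, 0.1552, 0.1475]
ee_rot: [[-0.183, 0.983, 0.002], [0.983, 0.183, 0.0], [-0.0, 0.002, -1.0]]
wrist_force: [0.4, -0.6, 0.3]
grip_width: 0.0849
gripper_force: 0.0
```

send_rows:
  offset:
    - [-3.5,-1,0]
    - [-3.5,-1,0]
    - [-3.5,-1,0]
    - [-3.5,-1,0]
    - [-3.5,-1,0]
    - [-3.5,0,0]
    - [-2.6,0,0]
    - [-1.5,0,0]
    - [0,0,0]
    - [0,0,0]
  delta_rot:
    - [0,0,0]
    - [0,0,0]
    - [0,0,0]
    - [0,0,0]
    - [0,0,0]
    - [0,0,0]
    - [0,0,0]
    - [0,0,0]
    - [0,0,0]
    - [0,0,0]
  hand: [8.5,8.5,8.5,8.5,8.5,8.5,8.5,8.5,8.5,8.5]

```text
clock: 14.5
ee_pos: [0.574, -0.1001, 0.1464]
ee_rot: [[-0.18, 0.984, 0.0], [0.984, 0.18, 0.001], [0.0, 0.0, -1.0]]
wrist_force: [0.2, 0.4, 0.9]
grip_width: 0.0847
gripper_force: 0.0
```

```bash
python3 - <<'E'
from h import *
state(); go('bot',.056)
# bottle refine with first images: amber mask, both views
for n in('top','side'):
    i=cv2.imread(f'pics/{n}0.png');P=cloud(n,np.load(n+'0.npy'))
    L=(P[...,:2]-np.array([.5869,-.0397]))@np.array([[np.cos(.1416),-np.sin(.1416)],[np.sin(.1416),np.cos(.1416)]])*1000
    for nm,cy in(('bot',-57),('tum',1),('tin',58)):
      for z0,z1 in((30,80),(108,125)):
        m=(abs(L[...,0]+22)<28)&(abs(L[...,1]-cy)<28)&(P[...,2]*1000>z0)&(P[...,2]*1000<z1)
        q=L[m]
        if len(q)>15:
            c,r=cv2.minEnclosingCircle(q.astype(np.float32));print(n,nm,z0,len(q),np.round(c,1),round(r,1))
i=vision.get_image('side')[0]; cv2.imwrite('pics/side3.png',i[60:400,100:450])
E
```

```text
t 14.5 tcp [ 0.574  -0.1001  0.1464] yaw 0.1806 tilt [0.0003 0.0005] w 0.0847 f 0.0 [0.2 0.4 0.9]
bot [ 0.5737 -0.0995  0.056 ] tool-frame cm [ 0.06 -0.02  9.04]
top bot 30 50 [-20.8 -55.3] 19.8
top bot 108 62 [-20.  -55.3] 11.2
top tum 30 117 [-22.3   1.6] 23.1
top tum 108 27 [-21.1   1.9] 18.3
top tin 30 46 [-41.8  58.6] 20.3
top tin 108 28 [-21.9  59. ] 12.7
side bot 30 321 [-21.8 -60.5] 19.2
side bot 108 49 [-19.5 -57. ] 11.3
side tum 30 420 [-20.7   0.7] 24.6
side tum 108 35 [-18.6   0.7] 18.9
side tin 30 332 [-23.3  57.5] 28.0
```

View pics/side3.png

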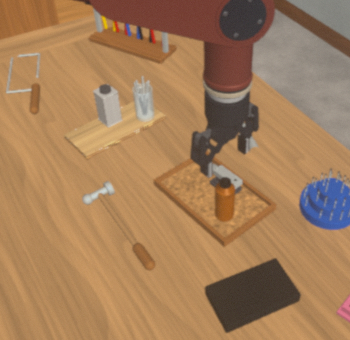

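The tumbler stands upright on the board at (145,100), and the bottle is below the gripper.

send_rows:
  offset:
    - [0.15,0.05,1]
    - [0,0,3]
    - [0,0,3]
    - [0,0,1.5]
    - [0,0,0.5]
    - [0,0,0]
    - [0,0,0]
  delta_rot:
    - [0,0,0]
    - [0,0,0]
    - [0,0,0]
    - [0,0,0]
    - [0,0,0]
    - [0,0,0]
    - [0,0,0]
  hand: [8.5,8.5,8.5,8.5,8.5,8.5,8.5]

```text
clock: 15.13
ee_pos: [0.5744, -0.0976, 0.0562]
ee_rot: [[-0.182, 0.983, 0.0], [0.983, 0.182, 0.0], [-0.0, 0.0, -1.0]]
wrist_force: [0.3, -0.6, -0.1]
grip_width: 0.0853
gripper_force: 0.0
```

```bash
python3 - <<'E'
from h import *
state(); go('bot',.056)
E
```

```text
t 15.13 tcp [ 0.5744 -0.0976  0.0562] yaw 0.1833 tilt [0.0003 0.    ] w 0.0853 f 0.0 [ 0.3 -0.6 -0.1]
bot [ 0.5737 -0.0995  0.056 ] tool-frame cm [-0.17 -0.11  0.02]
```

send_rows:
  offset:
    - [0,0,0]
    - [0,0,0]
    - [0,0,0]
    - [0,0,0]
    - [0,0,0]
    - [0,0,0]
    - [0,0,0]
    - [0,0,0]
    - [0,0,0]
    - [0,0,0]
  delta_rot:
    - [0,0,0]
    - [0,0,0]
    - [0,0,0]
    - [0,0,0]
    - [0,0,0]
    - [0,0,0]
    - [0,0,0]
    - [0,0,0]
    - [0,0,0]
    - [0,0,0]
  hand: [6.5,5.5,4.5,3.3,3.3,3.3,3.3,3.3,3.3,3.3]

```text
clock: 15.97
ee_pos: [0.5751, -0.0988, 0.057]
ee_rot: [[-0.181, 0.984, 0.002], [0.984, 0.181, -0.001], [-0.001, 0.002, -1.0]]
wrist_force: [0.2, -0.1, 5.6]
grip_width: 0.039
gripper_force: 35.0
```

```bash
python3 - <<'E'
from h import *
state(); go('bbot',.060)
E
```

```text
t 15.97 tcp [ 0.5751 -0.0988  0.057 ] yaw 0.1819 tilt [ 0.0022 -0.0006] w 0.039 f 35.0 [ 0.2 -0.1  5.6]
bbot [0.4391 0.2539 0.06  ] tool-frame cm [37.14 -7.   -0.35]
```

send_rows:
  offset:
    - [0,0,-0.5]
    - [0,0,-1.5]
    - [0,0,-2]
    - [0,0,-1]
    - [1,-0.2,0]
    - [2,-0.4,0]
    - [3,-0.6,0]
    - [3.5,-0.7,0]
    - [3.5,-0.7,0]
    - [3.5,-0.7,0]
    - [3.5,-0.7,0]
    - [3.5,-0.7,0]
  delta_rot:
    - [0,0,0]
    - [0,0,0]
    - [0,0,0]
    - [0,0,0]
    - [0,0,0]
    - [0,0,0]
    - [0,0,0]
    - [0,0,0]
    - [0,0,0]
    - [0,0,0]
    - [0,0,0]
    - [0,0,0]
  hand: [3.3,3.3,3.3,3.3,3.3,3.3,3.3,3.3,3.3,3.3,3.3,3.3]

```text
clock: 16.97
ee_pos: [0.4831, 0.1259, 0.1046]
ee_rot: [[-0.181, 0.984, -0.002], [0.984, 0.181, 0.0], [0.0, -0.002, -1.0]]
wrist_force: [0.6, -0.4, -1.5]
grip_width: 0.0391
gripper_force: 35.3
```

send_rows:
  offset:
    - [3.5,-0.7,0]
    - [3.5,-0.7,0]
    - [3.1,-0.5,0]
    - [2,-0.4,0]
    - [1.5,0,0]
    - [0,0,0]
    - [0,0,1]
    - [0,0,1.5]
    - [0,0,1]
    - [0,0,0.5]
    - [0,0,0.3]
    - [0,0,0]
  delta_rot:
    - [0,0,0]
    - [0,0,0]
    - [0,0,0]
    - [0,0,0]
    - [0,0,0]
    - [0,0,0]
    - [0,0,0]
    - [0,0,0]
    - [0,0,0]
    - [0,0,0]
    - [0,0,0]
    - [0,0,0]
  hand: [3.3,3.3,3.3,3.3,3.3,3.3,3.3,3.3,3.3,3.3,3.3,3.3]

```text
clock: 17.97
ee_pos: [0.4377, 0.253, 0.0619]
ee_rot: [[-0.18, 0.984, -0.002], [0.984, 0.18, -0.001], [-0.0, -0.002, -1.0]]
wrist_force: [0.1, -1.4, -0.8]
grip_width: 0.0391
gripper_force: 35.4
```

send_rows:
  offset:
    - [0,0,0.05]
    - [0,0,0.05]
    - [0,0,0]
    - [0,0,0]
  delta_rot:
    - [0,0,0]
    - [0,0,0]
    - [0,0,0]
    - [0,0,0]
  hand: [3.3,3.3,3.3,3.3]

```text
clock: 18.3
ee_pos: [0.4384, 0.2538, 0.0622]
ee_rot: [[-0.181, 0.983, 0.001], [0.983, 0.181, 0.0], [0.0, 0.001, -1.0]]
wrist_force: [0.2, -0.3, -2.0]
grip_width: 0.0393
gripper_force: 35.4
```

```bash
python3 - <<'E'
from h import *
state(); go('bbot',.060)
E
```

```text
t 18.3 tcp [0.4384 0.2538 0.0622] yaw 0.182 tilt [0.0008 0.0003] w 0.0393 f 35.4 [ 0.2 -0.3 -2. ]
bbot [0.4391 0.2539 0.06  ] tool-frame cm [-0.01  0.07  0.22]
```

send_rows:
  offset:
    - [0,0,0.1]
    - [0,0,0.05]
    - [0,0,0]
    - [0,0,0]
  delta_rot:
    - [0,0,0]
    - [0,0,0]
    - [0,0,0]
    - [0,0,0]
  hand: [3.3,3.3,3.3,3.3]

```text
clock: 18.63
ee_pos: [0.4386, 0.254, 0.061]
ee_rot: [[-0.181, 0.983, 0.001], [0.983, 0.181, 0.0], [0.0, 0.001, -1.0]]
wrist_force: [-0.9, -0.5, 5.3]
grip_width: 0.0394
gripper_force: 35.4
```

send_rows:
  offset:
    - [0,0,0]
    - [0,0,0]
    - [0,0,0]
    - [0,0,0]
    - [0,0,0]
    - [0,0,-1.5]
    - [0,0,-3.5]
    - [0,0,-3.5]
    - [-1.5,0,0]
    - [-3,1,0]
    - [-3.4,1.4,0]
    - [-3.4,1.4,0]
  delta_rot:
    - [0,0,0]
    - [0,0,0]
    - [0,0,0]
    - [0,0,0]
    - [0,0,0]
    - [0,0,0]
    - [0,0,0]
    - [0,0,0]
    - [0,0,0]
    - [0,0,0]
    - [0,0,0]
    - [0,0,0]
  hand: [4.5,5.5,6.5,8.5,8.5,8.5,8.5,8.5,8.5,8.5,8.5,8.5]

```text
clock: 19.63
ee_pos: [0.4963, 0.1488, 0.1457]
ee_rot: [[-0.183, 0.983, 0.001], [0.983, 0.183, 0.0], [0.0, 0.001, -1.0]]
wrist_force: [1.3, -0.2, -0.0]
grip_width: 0.085
gripper_force: 0.0
```

send_rows:
  offset:
    - [-3.4,1.5,0]
    - [-3.4,1.5,0]
    - [-3.4,1.5,0]
    - [-3.4,1.5,0]
    - [-3.4,1.5,0]
    - [-2,0.9,0]
    - [-1.2,0.6,0]
    - [0,0,0]
    - [0,0,0]
    - [0,0,0]
  delta_rot:
    - [0,0,0]
    - [0,0,0]
    - [0,0,0]
    - [0,0,0]
    - [0,0,0]
    - [0,0,0]
    - [0,0,0]
    - [0,0,0]
    - [0,0,0]
    - [0,0,0]
  hand: [5.5,5.5,5.5,5.5,5.5,5.5,5.5,5.5,5.5,5.5]

```text
clock: 20.47
ee_pos: [0.6201, -0.0316, 0.1449]
ee_rot: [[-0.182, 0.983, -0.001], [0.983, 0.182, 0.001], [0.001, -0.001, -1.0]]
wrist_force: [-0.2, 0.0, 1.5]
grip_width: 0.0549
gripper_force: 0.0
```

```bash
python3 - <<'E'
from h import *
state(); go('anv',.028)
im,d=vision.get_image('side'); cv2.imwrite('pics/side4.png',im[60:400,100:450])
P=cloud('side',d);L=(P[...,:2]-np.array([.5869,-.0397]))@np.array([[np.cos(.1416),-np.sin(.1416)],[np.sin(.1416),np.cos(.1416)]])*1000;Z=P[...,2]*1000
m=(L[...,0]>8)&(L[...,0]<62)&(abs(L[...,1])<90)&(Z>45)&(Z<57)
r,p=rect('side',m,.05);l=(p-np.array([.5869,-.0397]))@np.array([[np.cos(.1416),-np.sin(.1416)],[np.sin(.1416),np.cos(.1416)]])*1000
print(r,l.min(0),l.max(0))
q=L[m]
for y in range(-34,70,8):
    k=q[abs(q[:,1]-y)<4]
    if len(k)>5: print(y,np.percentile(k[:,0],[3,97]).round(1))
E
```

```text
t 20.47 tcp [ 0.6201 -0.0316  0.1449] yaw 0.1829 tilt [-0.0013  0.0007] w 0.0549 f 0.0 [-0.2  0.   1.5]
anv [ 0.6213 -0.0328  0.028 ] tool-frame cm [-0.15  0.1  11.69]
((619.5106811523438, -30.50717544555664), (29.234678268432617, 88.62140655517578), 11.233503341674805) [ 19.88071296 -40.18690598] [50.2358358  48.71350672]
-34 [26. 49.]
-26 [25.1 49.4]
-18 [24.3 48.8]
-10 [24.8 48.1]
-2 [24.6 48.2]
6 [24.6 47.9]
14 [23.  46.8]
22 [22.6 44.6]
30 [26.  46.2]
38 [27.3 38.4]
46 [32. 37.]
```

View pics/side4.png

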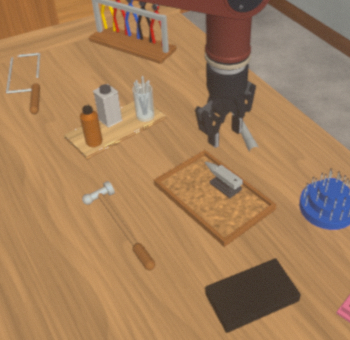

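All three containers stand upright on the board, at about (90,128), (107,105) and (145,100). Only the anvil is left in the tray.

send_rows:
  offset:
    - [-0.2,0.1,2]
    - [0,0,3.5]
    - [0,0,3]
    - [0,0,1]
    - [0,0,0]
    - [0,0,0]
  delta_rot:
    - [0,0,-0.01]
    - [0,0,0]
    - [0,0,0]
    - [0,0,0]
    - [0,0,0]
    - [0,0,0]
  hand: [5.5,5.5,5.5,5.5,5.5,5.5]

```text
clock: 21.02
ee_pos: [0.6221, -0.0338, 0.0508]
ee_rot: [[-0.192, 0.981, -0.001], [0.981, 0.192, 0.0], [0.0, -0.001, -1.0]]
wrist_force: [-0.5, 0.5, 1.1]
grip_width: 0.0551
gripper_force: 0.0
```

```bash
python3 - <<'E'
from h import *
state(); go('anv',.028)
E
```

```text
t 21.02 tcp [ 0.6221 -0.0338  0.0508] yaw 0.1932 tilt [-0.0005  0.0001] w 0.0551 f 0.0 [-0.5  0.5  1.1]
anv [ 0.6213 -0.0328  0.028 ] tool-frame cm [ 0.12 -0.06  2.28]
```

send_rows:
  offset:
    - [0,0,1.2]
    - [0,0,0.8]
    - [0,0,0.3]
    - [0,0,0]
    - [0,0,0]
    - [0,0,0]
    - [0,0,0]
    - [0,0,0]
    - [0,0,0]
    - [0,0,0]
    - [0,0,0]
  delta_rot:
    - [0,0,0]
    - [0,0,0]
    - [0,0,0]
    - [0,0,0]
    - [0,0,0]
    - [0,0,0]
    - [0,0,0]
    - [0,0,0]
    - [0,0,0]
    - [0,0,0]
    - [0,0,0]
  hand: [5.5,5.5,5.5,5.5,4,3,2,1.5,1.5,1.5,1.5]
  force: 60

```text
clock: 21.93
ee_pos: [0.6233, -0.0349, 0.0282]
ee_rot: [[-0.191, 0.982, 0.002], [0.982, 0.191, -0.0], [-0.001, 0.002, -1.0]]
wrist_force: [2.4, -0.3, 4.3]
grip_width: 0.0228
gripper_force: 60.5
```

```bash
python3 - <<'E'
from h import *
state()
E
```

```text
t 21.93 tcp [ 0.6233 -0.0349  0.0282] yaw 0.1919 tilt [ 0.002  -0.0003] w 0.0228 f 60.5 [ 2.4 -0.3  4.3]
```

send_rows:
  offset:
    - [0,0,-0.5]
    - [0,0,-1.5]
    - [0,0,-2.5]
    - [0,0,-2.5]
    - [0,0,-1]
    - [-1,-0.7,0]
    - [-2,-1.4,0]
    - [-2.6,-1.9,0]
    - [-2.6,-1.9,0]
    - [-2.6,-1.9,0]
    - [-2.6,-1.9,0]
    - [-2.6,-1.9,0]
  delta_rot:
    - [0,0,0]
    - [0,0,0]
    - [0,0,0]
    - [0,0,0]
    - [0,0,0]
    - [0,0,0]
    - [0,0,0]
    - [0,0,0]
    - [0,0,0]
    - [0,0,0]
    - [0,0,0]
    - [0,0,0]
  hand: [1.5,1.5,1.5,1.5,1.5,1.5,1.5,1.5,1.5,1.5,1.5,1.5]

```text
clock: 22.93
ee_pos: [0.536, -0.2146, 0.1047]
ee_rot: [[-0.191, 0.982, -0.004], [0.982, 0.191, 0.002], [0.003, -0.004, -1.0]]
wrist_force: [1.2, 0.1, -5.5]
grip_width: 0.0229
gripper_force: 59.8
```

send_rows:
  offset:
    - [-2.6,-1.9,0]
    - [-2.2,-1.4,0]
    - [-1.5,-0.8,0]
    - [0,0,0]
    - [0,0,0]
    - [0,0,0]
    - [0,0,0]
    - [0,0,0]
    - [0,0,0]
    - [0,0,0]
    - [0,0,0]
    - [0,0,0]
  delta_rot:
    - [0,0,0]
    - [0,0,0]
    - [0,0,0]
    - [0,0,-0.06]
    - [0,0,-0.1]
    - [0,0,-0.12]
    - [0,0,-0.12]
    - [0,0,-0.12]
    - [0,0,-0.12]
    - [0,0,-0.12]
    - [0,0,-0.12]
    - [0,0,-0.12]
  hand: [1.5,1.5,1.5,1.5,1.5,1.5,1.5,1.5,1.5,1.5,1.5,1.5]

```text
clock: 23.93
ee_pos: [0.5086, -0.2828, 0.1046]
ee_rot: [[-0.931, 0.364, -0.004], [0.364, 0.931, 0.003], [0.005, 0.001, -1.0]]
wrist_force: [0.2, 0.2, -5.9]
grip_width: 0.0229
gripper_force: 59.9
```

send_rows:
  offset:
    - [0,0,0]
    - [0,0,0]
    - [0,0,0]
    - [0,0,0]
    - [0,0,0]
  delta_rot:
    - [0,0,-0.12]
    - [0,0,-0.08]
    - [0,0,-0.05]
    - [0,0,0]
    - [0,0,0]
  hand: [1.5,1.5,1.5,1.5,1.5]

```text
clock: 24.35
ee_pos: [0.5092, -0.283, 0.1053]
ee_rot: [[-0.991, 0.13, -0.003], [0.13, 0.991, 0.002], [0.003, 0.002, -1.0]]
wrist_force: [0.5, 0.2, -6.1]
grip_width: 0.023
gripper_force: 59.9
```

```bash
python3 - <<'E'
from h import *
o,R=state(); go('pad',.045)
im,d=vision.get_image('side'); cv2.imwrite('pics/side5.png',im[200:440,200:520])
im,d2=vision.get_image('top'); P=cloud('side',d);Z=P[...,2]
p=P.reshape(-1,3); c=o['ee_pos']
k=(abs(p[:,0]-c[0])<.09)&(abs(p[:,1]-c[1])<.05)&(p[:,2]>.07)&(p[:,2]<.13)
q=(p[k]-c)@R*1000
print(np.percentile(q,[1,99],axis=0).round(1))
E
```

```text
t 24.35 tcp [ 0.5092 -0.283   0.1053] yaw 1.44 tilt [-0.003  0.002] w 0.023 f 59.9 [ 0.5  0.2 -6.1]
pad [ 0.5115 -0.284   0.045 ] tool-frame cm [-0.26 -0.08  6.03]
[[-26.9 -24.3 -23.9]
 [ 61.8  12.5  18.8]]
```

View pics/side5.png

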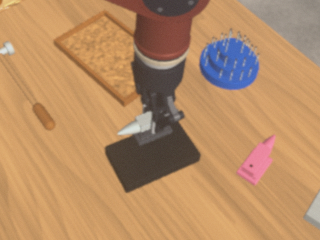

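The anvil is held upright over the pad with its horn to the left at (128,128), towards the robot.

send_rows:
  offset:
    - [-0.25,-0.05,1]
    - [0,0,2]
    - [0,0,1.5]
    - [0,0,0.8]
    - [0,0,0.3]
    - [0,0,0.1]
    - [0,0,0]
    - [0,0,0]
  delta_rot:
    - [0,0,0]
    - [0,0,0]
    - [0,0,0]
    - [0,0,0]
    - [0,0,0]
    - [0,0,0]
    - [0,0,0]
    - [0,0,0]
  hand: [1.5,1.5,1.5,1.5,1.5,1.5,1.5,1.5]

```text
clock: 25.12
ee_pos: [0.5139, -0.2849, 0.0513]
ee_rot: [[-0.992, 0.129, 0.001], [0.129, 0.992, -0.001], [-0.002, -0.001, -1.0]]
wrist_force: [0.1, -0.1, -5.5]
grip_width: 0.0227
gripper_force: 59.8
```

```bash
python3 - <<'E'
from h import *
o,R=state(); go('pad',.045)
E
```

```text
t 25.12 tcp [ 0.5139 -0.2849  0.0513] yaw 1.4419 tilt [ 0.0015 -0.0011] w 0.0227 f 59.8 [ 0.1 -0.1 -5.5]
pad [ 0.5115 -0.284   0.045 ] tool-frame cm [0.25 0.06 0.63]
```

send_rows:
  offset:
    - [0.2,0.05,0.2]
    - [0,0,0.2]
    - [0,0,0.1]
    - [0,0,0]
    - [0,0,0]
  delta_rot:
    - [0,0,0]
    - [0,0,0]
    - [0,0,0]
    - [0,0,0]
    - [0,0,0]
  hand: [1.5,1.5,1.5,1.5,1.5]

```text
clock: 25.53
ee_pos: [0.5113, -0.2837, 0.0454]
ee_rot: [[-0.992, 0.129, 0.0], [0.129, 0.992, -0.0], [-0.0, -0.0, -1.0]]
wrist_force: [0.5, -0.0, -5.5]
grip_width: 0.0229
gripper_force: 59.9
```

send_rows:
  offset:
    - [0,0,0.05]
    - [0,0,0.05]
    - [0,0,0]
    - [0,0,0]
  delta_rot:
    - [0,0,0]
    - [0,0,0]
    - [0,0,0]
    - [0,0,0]
  hand: [1.5,1.5,1.5,1.5]

```text
clock: 25.87
ee_pos: [0.5114, -0.2836, 0.0452]
ee_rot: [[-0.992, 0.128, 0.0], [0.128, 0.992, -0.0], [-0.0, -0.0, -1.0]]
wrist_force: [-3.9, 3.0, 5.1]
grip_width: 0.0224
gripper_force: 61.3
```

send_rows:
  offset:
    - [0,0,0]
    - [0,0,0]
    - [0,0,0]
    - [0,0,0]
    - [0,0,-1]
    - [0,0,-3]
    - [0,0,-3.5]
    - [0,0,-2.5]
    - [0,0,0]
    - [0,0,0]
    - [0,0,0]
    - [0,0,0]
  delta_rot:
    - [0,0,0]
    - [0,0,0]
    - [0,0,0]
    - [0,0,0]
    - [0,0,0]
    - [0,0,0]
    - [0,0,0]
    - [0,0,0]
    - [0,0,0.12]
    - [0,0,0.12]
    - [0,0,0.12]
    - [0,0,0.12]
  hand: [3,4,5,6,6,6,6,6,8.5,8.5,8.5,8.5]
  force: 35

```text
clock: 26.87
ee_pos: [0.5116, -0.2839, 0.1456]
ee_rot: [[-0.817, 0.577, 0.001], [0.577, 0.817, -0.001], [-0.002, -0.0, -1.0]]
wrist_force: [0.2, -0.5, 0.2]
grip_width: 0.0851
gripper_force: 0.0
```

send_rows:
  offset:
    - [0,0,0]
    - [0,0,0]
    - [0,0,0]
    - [0,0,0]
    - [0,0,0]
    - [0,0,0]
    - [0,0,0]
    - [2,0.1,0]
    - [3.5,0.2,0]
    - [3.5,0.2,0]
    - [3.5,0.2,0]
    - [3.5,0.2,0]
  delta_rot:
    - [0,0,0.12]
    - [0,0,0.12]
    - [0,0,0.12]
    - [0,0,0.12]
    - [0,0,0.12]
    - [0,0,0.12]
    - [0,0,0.06]
    - [0,0,0]
    - [0,0,0]
    - [0,0,0]
    - [0,0,0]
    - [0,0,0]
  hand: [8.5,8.5,8.5,8.5,8.5,8.5,8.5,8.5,8.5,8.5,8.5,8.5]

```text
clock: 27.87
ee_pos: [0.491, -0.1235, 0.1451]
ee_rot: [[-0.18, 0.984, 0.001], [0.984, 0.18, -0.0], [-0.001, 0.001, -1.0]]
wrist_force: [0.6, 1.1, -0.2]
grip_width: 0.0851
gripper_force: 0.0
```

send_rows:
  offset:
    - [3.5,0.2,0]
    - [3.5,0.2,0]
    - [3.5,0.2,0]
    - [3.5,0.2,0]
    - [3.5,0.2,0]
    - [3.5,0.2,0]
    - [3.5,0.2,0]
    - [3.5,0.2,0]
    - [3.5,0.1,0]
    - [2.5,0,0]
    - [0,0,0]
    - [0,0,0]
  delta_rot:
    - [0,0,0]
    - [0,0,0]
    - [0,0,0]
    - [0,0,0]
    - [0,0,0]
    - [0,0,0]
    - [0,0,0]
    - [0,0,0]
    - [0,0,0]
    - [0,0,0]
    - [0,0,0]
    - [0,0,0]
  hand: [8.5,8.5,8.5,8.5,8.5,8.5,8.5,8.5,8.5,8.5,8.5,8.5]

```text
clock: 28.87
ee_pos: [0.4462, 0.2139, 0.145]
ee_rot: [[-0.184, 0.983, 0.001], [0.983, 0.184, 0.0], [-0.0, 0.001, -1.0]]
wrist_force: [0.1, 0.4, -0.4]
grip_width: 0.0851
gripper_force: 0.0
```

```bash
python3 - <<'E'
from h import *
o,R=state(); go(np.array([.4386,.2540]),.061)
im,d=vision.get_image('top'); cv2.imwrite('pics/top6.png',cv2.resize(im[200:310,370:480],None,fx=3,fy=3,interpolation=cv2.INTER_CUBIC))
s,ds=vision.get_image('side'); cv2.imwrite('pics/side6.png',cv2.resize(s[300:410,280:480],None,fx=3,fy=3,interpolation=cv2.INTER_CUBIC))
cv2.imwrite('pics/b6.png',np.hstack([cv2.imread('pics/top6.png'),cv2.imread('pics/side6.png')[:330]]))
a=-7.43*np.pi/180;Q=np.array([[np.cos(a),-np.sin(a)],[np.sin(a),np.cos(a)]])
for n,dd in(('top',d),('side',ds)):
    P=cloud(n,dd);m=(np.linalg.norm(P[...,:2]-SP['pad'],axis=-1)<.09)&(P[...,2]>.058)&(P[...,2]<.08)
    r,p=rect(n,m,.067);l=(p-SP['pad'])@Q*1000;print(n,l.min(0).round(1),l.max(0).round(1),r[2],r[1])
    q=(P[m][:,:2]-SP['pad'])@Q*1000
    for x in(-20,-10,0,10,20,30):
        k=q[abs(q[:,0]-x)<5];print(x,np.percentile(k[:,1],[2,98]).round(1))
E
```

```text
t 28.87 tcp [0.4462 0.2139 0.145 ] yaw 0.1851 tilt [0.0009 0.    ] w 0.0851 f 0.0 [ 0.1  0.4 -0.4]
[0.4386 0.254 ] [0.4386 0.254  0.061 ] tool-frame cm [ 4.08 -0.02  8.4 ]
top [-64.6 -11.3] [33.7 14.5] 82.47871398925781 (25.7343692779541, 98.31421661376953)
-20 [-10.   12.7]
-10 [-11.5  12.5]
0 [-10.3  13.1]
10 [-10.1  13. ]
20 [-10.8  12.7]
30 [-9.9 13.3]
side [-68.1 -17. ] [34.4 12.3] 83.22671508789062 (29.332406997680664, 102.49166107177734)
-20 [-11.7  11.9]
-10 [-12.1  11.7]
0 [-12.1  11.7]
10 [-11.5  12.1]
20 [-12.2  11. ]
30 [-11.6  11.4]
```

View pics/b6.png

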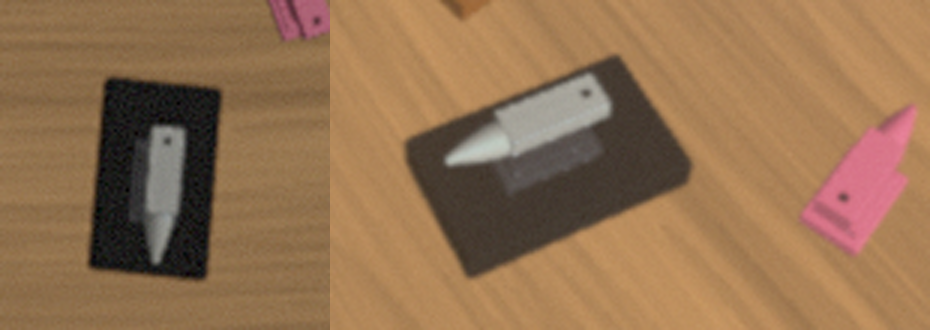

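The anvil is upright on the pad, about 3 mm from the middle and aligned: in the left image it spans (165,125) to (155,262). Now the bottle goes back.

send_rows:
  offset:
    - [2.5,0,0]
    - [1.6,0,0]
    - [0,0,0]
    - [0,0,1.5]
    - [0,0,3]
    - [0,0,2.5]
    - [0,0,1]
    - [0,0,0.4]
    - [0,0,0]
    - [0,0,0]
  delta_rot:
    - [0,0,0]
    - [0,0,0]
    - [0,0,0]
    - [0,0,0]
    - [0,0,0]
    - [0,0,0]
    - [0,0,0]
    - [0,0,0]
    - [0,0,0]
    - [0,0,0]
  hand: [8.5,8.5,8.5,8.5,8.5,8.5,8.5,8.5,8.5,8.5]

```text
clock: 29.8
ee_pos: [0.44, 0.2529, 0.0615]
ee_rot: [[-0.18, 0.984, 0.001], [0.984, 0.18, 0.0], [0.0, 0.002, -1.0]]
wrist_force: [0.7, -0.7, -0.0]
grip_width: 0.0848
gripper_force: 0.0
```

```bash
python3 - <<'E'
from h import *
o,R=state(); go(np.array([.4386,.2540]),.061)
E
```

```text
t 29.8 tcp [0.44   0.2529 0.0615] yaw 0.1812 tilt [0.0015 0.0004] w 0.0848 f 0.0 [ 0.7 -0.7 -0. ]
[0.4386 0.254 ] [0.4386 0.254  0.061 ] tool-frame cm [ 0.13 -0.12  0.05]
```

send_rows:
  offset:
    - [0.13,-0.12,0.05]
    - [0,0,0]
    - [0,0,0]
    - [0,0,0]
    - [0,0,0]
    - [0,0,0]
    - [0,0,0]
    - [0,0,0]
    - [0,0,0]
    - [0,0,0]
  delta_rot:
    - [0,0,0]
    - [0,0,0]
    - [0,0,0]
    - [0,0,0]
    - [0,0,0]
    - [0,0,0]
    - [0,0,0]
    - [0,0,0]
    - [0,0,0]
    - [0,0,0]
  hand: [6.5,5.5,4.5,3.3,3.3,3.3,3.3,3.3,3.3,3.3]

```text
clock: 30.63
ee_pos: [0.4383, 0.2546, 0.0607]
ee_rot: [[-0.181, 0.983, 0.002], [0.983, 0.181, 0.001], [0.0, 0.002, -1.0]]
wrist_force: [-0.5, 0.6, 6.1]
grip_width: 0.0394
gripper_force: 34.9
```

```bash
python3 - <<'E'
from h import *
o,R=state(); go(np.array([.4386,.2540]),.061); go(np.array([.5748,-.0983]),.057)
E
```

```text
t 30.63 tcp [0.4383 0.2546 0.0607] yaw 0.1821 tilt [0.0016 0.0006] w 0.0394 f 34.9 [-0.5  0.6  6.1]
[0.4386 0.254 ] [0.4386 0.254  0.061 ] tool-frame cm [-0.06  0.02 -0.03]
[ 0.5748 -0.0983] [ 0.5748 -0.0983  0.057 ] tool-frame cm [-37.18   7.03   0.37]
```

send_rows:
  offset:
    - [0,0,-0.5]
    - [0,0,-1.5]
    - [0,0,-2]
    - [0,0,-1]
    - [-1,0.2,0]
    - [-2,0.4,0]
    - [-3,0.6,0]
    - [-3.5,0.7,0]
    - [-3.5,0.7,0]
    - [-3.5,0.7,0]
    - [-3.5,0.7,0]
    - [-3.5,0.7,0]
  delta_rot:
    - [0,0,0]
    - [0,0,0]
    - [0,0,0]
    - [0,0,0]
    - [0,0,0]
    - [0,0,0]
    - [0,0,0]
    - [0,0,0]
    - [0,0,0]
    - [0,0,0]
    - [0,0,0]
    - [0,0,0]
  hand: [3.3,3.3,3.3,3.3,3.3,3.3,3.3,3.3,3.3,3.3,3.3,3.3]

```text
clock: 31.63
ee_pos: [0.5258, 0.0292, 0.1086]
ee_rot: [[-0.181, 0.983, -0.002], [0.983, 0.181, -0.0], [0.0, -0.001, -1.0]]
wrist_force: [1.4, 0.9, -1.7]
grip_width: 0.0394
gripper_force: 35.4
```

send_rows:
  offset:
    - [-3.5,0.7,0]
    - [-3.5,0.7,0]
    - [-3,0.5,0]
    - [-2,0.3,0]
    - [-1.6,0.1,0]
    - [0,0,0]
    - [0,0,1]
    - [0,0,1.5]
    - [0,0,1.2]
    - [0,0,0.6]
    - [0,0,0]
    - [0,0,0]
  delta_rot:
    - [0,0,0]
    - [0,0,0]
    - [0,0,0]
    - [0,0,0]
    - [0,0,0]
    - [0,0,0]
    - [0,0,0]
    - [0,0,0]
    - [0,0,0]
    - [0,0,0]
    - [0,0,0]
    - [0,0,0]
  hand: [3.3,3.3,3.3,3.3,3.3,3.3,3.3,3.3,3.3,3.3,3.3,3.3]

```text
clock: 32.63
ee_pos: [0.5729, -0.0971, 0.0661]
ee_rot: [[-0.182, 0.983, -0.002], [0.983, 0.182, 0.001], [0.001, -0.001, -1.0]]
wrist_force: [0.6, 0.4, -1.4]
grip_width: 0.0393
gripper_force: 35.4
```

send_rows:
  offset:
    - [0,0,0]
    - [0,0,0]
  delta_rot:
    - [0,0,0]
    - [0,0,0]
  hand: [3.3,3.3]

```text
clock: 32.8
ee_pos: [0.5742, -0.0979, 0.0677]
ee_rot: [[-0.181, 0.983, 0.002], [0.983, 0.181, -0.0], [-0.001, 0.001, -1.0]]
wrist_force: [0.9, -0.5, -1.0]
grip_width: 0.0395
gripper_force: 35.4
```

```bash
python3 - <<'E'
from h import *
o,R=state(); go(np.array([.5748,-.0983]),.057)
E
```

```text
t 32.8 tcp [ 0.5742 -0.0979  0.0677] yaw 0.1824 tilt [ 0.0016 -0.0005] w 0.0395 f 35.4 [ 0.9 -0.5 -1. ]
[ 0.5748 -0.0983] [ 0.5748 -0.0983  0.057 ] tool-frame cm [-0.05  0.05  1.07]
```

send_rows:
  offset:
    - [0,0.05,0.5]
    - [0,0,0.3]
    - [0,0,0.15]
    - [0,0,0.05]
    - [0,0,0.05]
    - [0,0,0]
    - [0,0,0]
  delta_rot:
    - [0,0,0]
    - [0,0,0]
    - [0,0,0]
    - [0,0,0]
    - [0,0,0]
    - [0,0,0]
    - [0,0,0]
  hand: [3.3,3.3,3.3,3.3,3.3,3.3,3.3]

```text
clock: 33.38
ee_pos: [0.574, -0.098, 0.0567]
ee_rot: [[-0.181, 0.983, -0.0], [0.983, 0.181, -0.0], [-0.0, -0.0, -1.0]]
wrist_force: [-2.4, 0.8, 4.9]
grip_width: 0.0392
gripper_force: 34.9
```

send_rows:
  offset:
    - [0,0,0]
    - [0,0,0]
    - [0,0,0]
    - [0,0,0]
    - [0,0,0]
    - [0,0,-1.5]
    - [0,0,-3.5]
    - [0,0,-3.9]
    - [1.7,0,0]
    - [3,1,0]
    - [3.5,1,0]
    - [3.5,1,0]
  delta_rot:
    - [0,0,0]
    - [0,0,0]
    - [0,0,0]
    - [0,0,0]
    - [0,0,0]
    - [0,0,0]
    - [0,0,0]
    - [0,0,0]
    - [0,0,0]
    - [0,0,0]
    - [0,0,0]
    - [0,0,0]
  hand: [4.5,5.5,6.5,8.5,8.5,8.5,8.5,8.5,8.5,8.5,8.5,8.5]

```text
clock: 34.38
ee_pos: [0.5826, 0.0233, 0.1458]
ee_rot: [[-0.179, 0.984, 0.001], [0.984, 0.179, -0.0], [-0.0, 0.001, -1.0]]
wrist_force: [0.5, -0.5, -0.8]
grip_width: 0.0852
gripper_force: 0.0
```

send_rows:
  offset:
    - [3.5,1,0]
    - [3.5,1,0]
    - [3.5,1,0]
    - [3.5,1,0]
    - [3.5,1,0]
    - [3.5,0,0]
    - [2.5,0,0]
    - [1.4,0,0]
    - [0,0,0]
    - [0,0,0]
  delta_rot:
    - [0,0,0]
    - [0,0,0]
    - [0,0,0]
    - [0,0,0]
    - [0,0,0]
    - [0,0,0]
    - [0,0,0]
    - [0,0,0]
    - [0,0,0]
    - [0,0,0]
  hand: [8.5,8.5,8.5,8.5,8.5,8.5,8.5,8.5,8.5,8.5]

```text
clock: 35.22
ee_pos: [0.5863, 0.2765, 0.1451]
ee_rot: [[-0.182, 0.983, -0.0], [0.983, 0.182, -0.001], [-0.001, -0.0, -1.0]]
wrist_force: [0.6, 0.1, 1.1]
grip_width: 0.0852
gripper_force: 0.0
```

```bash
python3 - <<'E'
from h import *
o,R=state(); go(np.array([.5862,.2765]),.061)
E
```

```text
t 35.22 tcp [0.5863 0.2765 0.1451] yaw 0.1834 tilt [-0.0001 -0.0008] w 0.0852 f 0.0 [0.6 0.1 1.1]
[0.5862 0.2765] [0.5862 0.2765 0.061 ] tool-frame cm [ 0.01 -0.    8.41]
```

send_rows:
  offset:
    - [0,0,1.5]
    - [0,0,3]
    - [0,0,2.5]
    - [0,0,1]
    - [0,0,0.4]
    - [0,0,0]
    - [0,0,0]
  delta_rot:
    - [0,0,0]
    - [0,0,0]
    - [0,0,0]
    - [0,0,0]
    - [0,0,0]
    - [0,0,0]
    - [0,0,0]
  hand: [8.5,8.5,8.5,8.5,8.5,8.5,8.5]

```text
clock: 35.8
ee_pos: [0.5876, 0.2761, 0.0627]
ee_rot: [[-0.18, 0.984, 0.002], [0.984, 0.18, 0.0], [0.0, 0.002, -1.0]]
wrist_force: [0.3, 0.5, 0.9]
grip_width: 0.0848
gripper_force: 0.0
```

```bash
python3 - <<'E'
from h import *
o,R=state(); go(np.array([.5862,.2765]),.061)
E
```

```text
t 35.8 tcp [0.5876 0.2761 0.0627] yaw 0.1811 tilt [0.0018 0.0005] w 0.0848 f 0.0 [0.3 0.5 0.9]
[0.5862 0.2765] [0.5862 0.2765 0.061 ] tool-frame cm [ 0.06 -0.13  0.17]
```

send_rows:
  offset:
    - [0.05,-0.1,0.1]
    - [0,0,0]
    - [0,0,0]
    - [0,0,0]
    - [0,0,0]
    - [0,0,0]
    - [0,0,0]
    - [0,0,0]
    - [0,0,0]
    - [0,0,0]
  delta_rot:
    - [0,0,0]
    - [0,0,0]
    - [0,0,0]
    - [0,0,0]
    - [0,0,0]
    - [0,0,0]
    - [0,0,0]
    - [0,0,0]
    - [0,0,0]
    - [0,0,0]
  hand: [6.5,5.5,5,4,4,4,4,4,4,4]

```text
clock: 36.63
ee_pos: [0.5863, 0.2773, 0.0617]
ee_rot: [[-0.181, 0.983, 0.002], [0.983, 0.181, 0.001], [0.0, 0.002, -1.0]]
wrist_force: [-0.4, 0.1, 5.6]
grip_width: 0.0461
gripper_force: 36.0
```

```bash
python3 - <<'E'
from h import *
o,R=state(); go(np.array([.5862,.2765]),.061); go(np.array([.5663,-.0426]),.057)
E
```

```text
t 36.63 tcp [0.5863 0.2773 0.0617] yaw 0.1822 tilt [0.0021 0.0007] w 0.0461 f 36.0 [-0.4  0.1  5.6]
[0.5862 0.2765] [0.5862 0.2765 0.061 ] tool-frame cm [-0.07 -0.02  0.07]
[ 0.5663 -0.0426] [ 0.5663 -0.0426  0.057 ] tool-frame cm [-31.1   -7.76   0.44]
```

send_rows:
  offset:
    - [0,0,-0.5]
    - [0,0,-1.5]
    - [0,0,-2]
    - [0,0,-1]
    - [-1,-0.3,0]
    - [-2,-0.5,0]
    - [-3,-0.7,0]
    - [-3.5,-0.9,0]
    - [-3.5,-0.9,0]
    - [-3.5,-0.9,0]
    - [-3.5,-0.9,0]
    - [-3.5,-0.9,0]
  delta_rot:
    - [0,0,0]
    - [0,0,0]
    - [0,0,0]
    - [0,0,0]
    - [0,0,0]
    - [0,0,0]
    - [0,0,0]
    - [0,0,0]
    - [0,0,0]
    - [0,0,0]
    - [0,0,0]
    - [0,0,0]
  hand: [4,4,4,4,4,4,4,4,4,4,4,4]

```text
clock: 37.63
ee_pos: [0.5672, 0.0328, 0.109]
ee_rot: [[-0.181, 0.983, -0.002], [0.983, 0.181, -0.0], [0.0, -0.002, -1.0]]
wrist_force: [1.1, -0.6, -2.1]
grip_width: 0.0463
gripper_force: 36.3
```

send_rows:
  offset:
    - [-3.5,-0.9,0]
    - [-2.5,-0.6,0]
    - [-1.5,-0.25,0]
    - [0,0,0]
    - [0,0,0]
    - [0,0,1]
    - [0,0,1.5]
    - [0,0,1.2]
    - [0,0,0.6]
    - [0,0,0]
    - [0,0,0]
    - [0,0,0]
  delta_rot:
    - [0,0,0]
    - [0,0,0]
    - [0,0,0]
    - [0,0,0]
    - [0,0,0]
    - [0,0,0]
    - [0,0,0]
    - [0,0,0]
    - [0,0,0]
    - [0,0,0]
    - [0,0,0]
    - [0,0,0]
  hand: [4,4,4,4,4,4,4,4,4,4,4,4]

```text
clock: 38.63
ee_pos: [0.5657, -0.0418, 0.0677]
ee_rot: [[-0.182, 0.983, 0.001], [0.983, 0.182, -0.0], [-0.0, 0.001, -1.0]]
wrist_force: [1.0, 0.5, -2.0]
grip_width: 0.0464
gripper_force: 36.3
```

```bash
python3 - <<'E'
from h import *
o,R=state(); go(np.array([.5663,-.0426]),.057)
E
```

```text
t 38.63 tcp [ 0.5657 -0.0418  0.0677] yaw 0.1826 tilt [ 0.0007 -0.0002] w 0.0464 f 36.3 [ 1.   0.5 -2. ]
[ 0.5663 -0.0426] [ 0.5663 -0.0426  0.057 ] tool-frame cm [-0.09  0.05  1.07]
```

send_rows:
  offset:
    - [0,0.05,0.5]
    - [0,0,0.3]
    - [0,0,0.15]
    - [0,0,0.05]
    - [0,0,0.05]
    - [0,0,0]
    - [0,0,0]
  delta_rot:
    - [0,0,0]
    - [0,0,0]
    - [0,0,0]
    - [0,0,0]
    - [0,0,0]
    - [0,0,0]
    - [0,0,0]
  hand: [4,4,4,4,4,4,4]

```text
clock: 39.22
ee_pos: [0.5659, -0.0421, 0.0575]
ee_rot: [[-0.181, 0.983, 0.0], [0.983, 0.181, -0.0], [-0.0, 0.0, -1.0]]
wrist_force: [-3.1, 0.6, 5.2]
grip_width: 0.0463
gripper_force: 36.2
```

send_rows:
  offset:
    - [0,0,0]
    - [0,0,0]
    - [0,0,0]
    - [0,0,0]
    - [0,0,0]
    - [0,0,-1.5]
    - [0,0,-3.5]
    - [0,0,-3.9]
    - [1.7,0,0]
    - [3,0,0]
    - [3.5,0,0]
    - [3.5,0.1,0]
  delta_rot:
    - [0,0,0]
    - [0,0,0]
    - [0,0,0]
    - [0,0,0]
    - [0,0,0]
    - [0,0,0]
    - [0,0,0]
    - [0,0,0]
    - [0,0,0]
    - [0,0,0]
    - [0,0,0]
    - [0,0,0]
  hand: [5,5.5,6.5,8.5,8.5,8.5,8.5,8.5,8.5,8.5,8.5,8.5]

```text
clock: 40.22
ee_pos: [0.5454, 0.074, 0.1462]
ee_rot: [[-0.179, 0.984, 0.001], [0.984, 0.179, 0.0], [-0.0, 0.001, -1.0]]
wrist_force: [-0.7, -0.5, -0.6]
grip_width: 0.0853
gripper_force: 0.0
```

send_rows:
  offset:
    - [3.5,0.1,0]
    - [3.5,0.1,0]
    - [3.5,0.1,0]
    - [3.5,0.1,0]
    - [3.5,0,0]
    - [3.5,0,0]
    - [2,0,0]
    - [1,0,0]
    - [0,0,0]
    - [0,0,0]
  delta_rot:
    - [0,0,0]
    - [0,0,0]
    - [0,0,0]
    - [0,0,0]
    - [0,0,0]
    - [0,0,0]
    - [0,0,0]
    - [0,0,0]
    - [0,0,0]
    - [0,0,0]
  hand: [8.5,8.5,8.5,8.5,8.5,8.5,8.5,8.5,8.5,8.5]

```text
clock: 41.05
ee_pos: [0.506, 0.3096, 0.1455]
ee_rot: [[-0.182, 0.983, -0.0], [0.983, 0.182, -0.001], [-0.001, -0.0, -1.0]]
wrist_force: [-0.2, 0.0, -0.2]
grip_width: 0.0852
gripper_force: 0.0
```

```bash
python3 - <<'E'
from h import *
o,R=state(); go(np.array([.5062,.3106]),.0602)
E
```

```text
t 41.05 tcp [0.506  0.3096 0.1455] yaw 0.1829 tilt [-0.0002 -0.0008] w 0.0852 f 0.0 [-0.2  0.  -0.2]
[0.5062 0.3106] [0.5062 0.3106 0.0602] tool-frame cm [0.1  0.04 8.53]
```

send_rows:
  offset:
    - [0.1,0,1.5]
    - [0,0,3]
    - [0,0,2.5]
    - [0,0,1]
    - [0,0,0.5]
    - [0,0,0]
    - [0,0,0]
  delta_rot:
    - [0,0,0]
    - [0,0,0]
    - [0,0,0]
    - [0,0,0]
    - [0,0,0]
    - [0,0,0]
    - [0,0,0]
  hand: [8.5,8.5,8.5,8.5,8.5,8.5,8.5]

```text
clock: 41.63
ee_pos: [0.5069, 0.3107, 0.062]
ee_rot: [[-0.18, 0.984, 0.001], [0.984, 0.18, 0.0], [0.0, 0.001, -1.0]]
wrist_force: [0.4, -0.3, 0.2]
grip_width: 0.0848
gripper_force: 0.0
```

```bash
python3 - <<'E'
from h import *
o,R=state(); go(np.array([.5062,.3106]),.0602)
E
```

```text
t 41.63 tcp [0.5069 0.3107 0.062 ] yaw 0.1811 tilt [0.0014 0.0005] w 0.0848 f 0.0 [ 0.4 -0.3  0.2]
[0.5062 0.3106] [0.5062 0.3106 0.0602] tool-frame cm [ 0.   -0.07  0.18]
```

send_rows:
  offset:
    - [0,-0.05,0.1]
    - [0,0,0]
    - [0,0,0]
    - [0,0,0]
    - [0,0,0]
    - [0,0,0]
    - [0,0,0]
    - [0,0,0]
    - [0,0,0]
    - [0,0,0]
  delta_rot:
    - [0,0,0]
    - [0,0,0]
    - [0,0,0]
    - [0,0,0]
    - [0,0,0]
    - [0,0,0]
    - [0,0,0]
    - [0,0,0]
    - [0,0,0]
    - [0,0,0]
  hand: [6.5,5.5,4.5,3.5,3.5,3.5,3.5,3.5,3.5,3.5]

```text
clock: 42.47
ee_pos: [0.5061, 0.3113, 0.0609]
ee_rot: [[-0.181, 0.983, 0.002], [0.983, 0.181, 0.001], [0.0, 0.002, -1.0]]
wrist_force: [-0.9, -0.5, 5.8]
grip_width: 0.0416
gripper_force: 41.6
```

```bash
python3 - <<'E'
from h import *
o,R=state(); go(np.array([.5062,.3106]),.0602); go(np.array([.5567,.0146]),.0565)
E
```

```text
t 42.47 tcp [0.5061 0.3113 0.0609] yaw 0.1822 tilt [0.0015 0.0006] w 0.0416 f 41.6 [-0.9 -0.5  5.8]
[0.5062 0.3106] [0.5062 0.3106 0.0602] tool-frame cm [-0.07 -0.    0.07]
[0.5567 0.0146] [0.5567 0.0146 0.0565] tool-frame cm [-30.1   -0.4    0.42]
```

send_rows:
  offset:
    - [0,0,-0.5]
    - [0,0,-1.5]
    - [0,0,-2]
    - [0,0,-1]
    - [-1,0,0]
    - [-2,0,0]
    - [-3,0,0]
    - [-3.5,-0.1,0]
    - [-3.5,-0.1,0]
    - [-3.5,-0.1,0]
    - [-3.5,-0.1,0]
    - [-3.5,0,0]
  delta_rot:
    - [0,0,0]
    - [0,0,0]
    - [0,0,0]
    - [0,0,0]
    - [0,0,0]
    - [0,0,0]
    - [0,0,0]
    - [0,0,0]
    - [0,0,0]
    - [0,0,0]
    - [0,0,0]
    - [0,0,0]
  hand: [3.5,3.5,3.5,3.5,3.5,3.5,3.5,3.5,3.5,3.5,3.5,3.5]

```text
clock: 43.47
ee_pos: [0.5428, 0.0768, 0.1085]
ee_rot: [[-0.181, 0.983, -0.002], [0.983, 0.181, -0.0], [0.0, -0.002, -1.0]]
wrist_force: [-0.5, -0.2, -1.0]
grip_width: 0.0417
gripper_force: 41.6
```

send_rows:
  offset:
    - [-3,0,0]
    - [-2,0,0]
    - [-1,0,0]
    - [-0.5,0,0]
    - [0,0,0]
    - [0,0,0]
    - [0,0,0]
  delta_rot:
    - [0,0,0]
    - [0,0,0]
    - [0,0,0]
    - [0,0,0]
    - [0,0,0]
    - [0,0,0]
    - [0,0,0]
  hand: [3.5,3.5,3.5,3.5,3.5,3.5,3.5]

```text
clock: 44.05
ee_pos: [0.5553, 0.0164, 0.1094]
ee_rot: [[-0.182, 0.983, -0.001], [0.983, 0.182, 0.0], [0.001, -0.001, -1.0]]
wrist_force: [-0.4, 0.7, -1.8]
grip_width: 0.0413
gripper_force: 41.6
```

```bash
python3 - <<'E'
from h import *
o,R=state(); go(np.array([.5567,.0146]),.0565)
E
```

```text
t 44.05 tcp [0.5553 0.0164 0.1094] yaw 0.1833 tilt [-0.0007  0.0005] w 0.0413 f 41.6 [-0.4  0.7 -1.8]
[0.5567 0.0146] [0.5567 0.0146 0.0565] tool-frame cm [-0.21  0.11  5.29]
```

send_rows:
  offset:
    - [-0.1,0.05,1]
    - [0,0,1.5]
    - [0,0,1.2]
    - [0,0,0.6]
    - [0,0,0.3]
    - [0,0,0.2]
    - [0,0,0]
    - [0,0,0]
  delta_rot:
    - [0,0,0]
    - [0,0,0]
    - [0,0,0]
    - [0,0,0]
    - [0,0,0]
    - [0,0,0]
    - [0,0,0]
    - [0,0,0]
  hand: [3.5,3.5,3.5,3.5,3.5,3.5,3.5,3.5]

```text
clock: 44.72
ee_pos: [0.5568, 0.0143, 0.0622]
ee_rot: [[-0.181, 0.983, 0.001], [0.983, 0.181, -0.0], [-0.0, 0.001, -1.0]]
wrist_force: [0.2, 0.1, -1.3]
grip_width: 0.0421
gripper_force: 41.5
```

```bash
python3 - <<'E'
from h import *
o,R=state(); go(np.array([.5567,.0146]),.0565)
E
```

```text
t 44.72 tcp [0.5568 0.0143 0.0622] yaw 0.1821 tilt [ 0.0008 -0.0001] w 0.0421 f 41.5 [ 0.2  0.1 -1.3]
[0.5567 0.0146] [0.5567 0.0146 0.0565] tool-frame cm [ 0.03 -0.01  0.57]
```

send_rows:
  offset:
    - [0.1,0,0.3]
    - [0,0,0.15]
    - [0,0,0.05]
    - [0,0,0.05]
    - [0,0,0]
    - [0,0,0]
  delta_rot:
    - [0,0,0]
    - [0,0,0]
    - [0,0,0]
    - [0,0,0]
    - [0,0,0]
    - [0,0,0]
  hand: [3.5,3.5,3.5,3.5,3.5,3.5]

```text
clock: 45.22
ee_pos: [0.5564, 0.0153, 0.0568]
ee_rot: [[-0.181, 0.983, 0.0], [0.983, 0.181, -0.0], [-0.0, 0.0, -1.0]]
wrist_force: [-2.5, 0.8, 4.1]
grip_width: 0.0415
gripper_force: 41.2
```

Contact. I'll release, rise, retreat to the left and check.

send_rows:
  offset:
    - [0,0,0]
    - [0,0,0]
    - [0,0,0]
    - [0,0,0]
    - [0,0,0]
    - [0,0,-1.5]
    - [0,0,-3.5]
    - [0,0,-3.9]
    - [0,0,-2]
    - [3,0,0]
    - [4,0,0]
    - [4,0,0]
  delta_rot:
    - [0,0,0]
    - [0,0,0]
    - [0,0,0]
    - [0,0,0]
    - [0,0,0]
    - [0,0,0]
    - [0,0,0]
    - [0,0,0]
    - [0,0,0]
    - [0,0,0]
    - [0,0,0]
    - [0,0,0]
  hand: [4.5,5.5,6.5,8.5,8.5,8.5,8.5,8.5,8.5,8.5,8.5,8.5]

```text
clock: 46.22
ee_pos: [0.5367, 0.1238, 0.1663]
ee_rot: [[-0.178, 0.984, 0.002], [0.984, 0.178, 0.0], [-0.0, 0.002, -1.0]]
wrist_force: [1.1, 0.3, -0.0]
grip_width: 0.085
gripper_force: 0.0
```

send_rows:
  offset:
    - [4,0,0]
    - [4,0,0]
    - [4,0,0]
    - [4,0,0]
    - [4,0,0]
    - [4,0,0]
    - [4,0,0]
    - [2,0,0]
    - [0,0,0]
    - [0,0,0]
  delta_rot:
    - [0,0,0]
    - [0,0,0]
    - [0,0,0]
    - [0,0,0]
    - [0,0,0]
    - [0,0,0]
    - [0,0,0]
    - [0,0,0]
    - [0,0,0]
    - [0,0,0]
  hand: [8.5,8.5,8.5,8.5,8.5,8.5,8.5,8.5,8.5,8.5]

```text
clock: 47.05
ee_pos: [0.4813, 0.4194, 0.1648]
ee_rot: [[-0.184, 0.983, -0.0], [0.983, 0.184, -0.001], [-0.001, -0.0, -1.0]]
wrist_force: [0.5, -0.9, -0.3]
grip_width: 0.0851
gripper_force: 0.0
```

```bash
python3 - <<'E'
from h import *
state()
Rr=np.array([[np.cos(.1416),-np.sin(.1416)],[np.sin(.1416),np.cos(.1416)]]);C=np.array([.5869,-.0397])
for n in('top','side'):
    im,d=vision.get_image(n);cv2.imwrite(f'pics/{n}7.png',im)
    for tag,dd in(('before',np.load(n+'0.npy')),('after',d)):
        P=cloud(n,dd);L=(P[...,:2]-C)@Rr*1000;Z=P[...,2]*1000
        for nm,cy in(('bot',-57),('tum',1),('tin',58)):
            m=(abs(L[...,0]+22)<29)&(abs(L[...,1]-cy)<29)&(Z>60)&(Z<130);q=L[m]
            print(n,tag,nm,len(q),q.mean(0).round(1),np.percentile(q,[3,97],axis=0).round(0).tolist())
        m=(abs(L[...,0]+22)<32)&(abs(L[...,1]-58)<29)&(Z>84)&(Z<104)
        r,p=rect(n,m,.095);print('tin yaw',r[2])
E
```

```text
t 47.05 tcp [0.4813 0.4194 0.1648] yaw 0.1846 tilt [-0.0004 -0.0007] w 0.0851 f 0.0 [ 0.5 -0.9 -0.3]
top before bot 273 [-22.4 -54.7] [[-39.0, -73.0], [-3.0, -38.0]]
top before tum 217 [-20.5   1.1] [[-43.0, -20.0], [1.0, 23.0]]
top before tin 412 [-23.5  59. ] [[-43.0, 39.0], [-1.0, 79.0]]
tin yaw 10.200285911560059
top after bot 274 [-23.5 -54.3] [[-40.0, -72.0], [-4.0, -38.0]]
top after tum 214 [-20.7   0.8] [[-45.0, -20.0], [-0.0, 22.0]]
top after tin 410 [-24.7  58.7] [[-44.0, 39.0], [-3.0, 79.0]]
tin yaw 10.205373764038086
side before bot 457 [-25.4 -63.6] [[-38.0, -76.0], [-7.0, -46.0]]
side before tum 568 [-23.2  -2.8] [[-43.0, -22.0], [1.0, 21.0]]
side before tin 561 [-28.3  51.6] [[-43.0, 37.0], [-2.0, 77.0]]
tin yaw 10.155195236206055
side after bot 451 [-26.9 -63. ] [[-39.0, -75.0], [-9.0, -45.0]]
side after tum 567 [-24.4  -3.4] [[-44.0, -23.0], [-0.0, 20.0]]
side after tin 574 [-29.6  51.7] [[-44.0, 37.0], [-3.0, 76.0]]
tin yaw 10.197418212890625
```

View pics/side7.png

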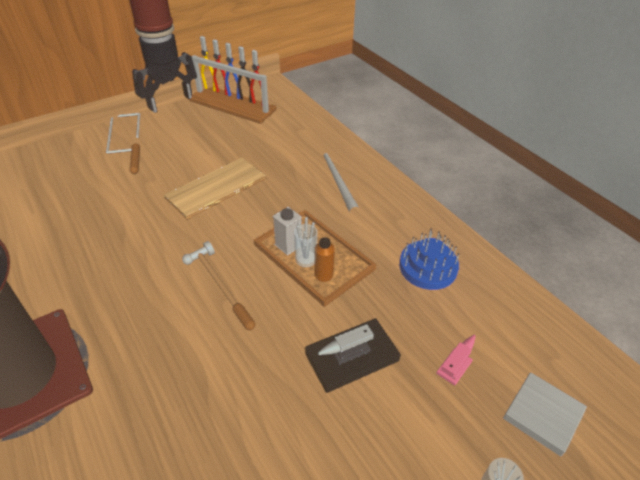

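The tin (288,232), tumbler (307,245) and bottle (324,260) are back within about 1.5 mm of their first spots. The anvil stands on the pad at (347,345), and the bystanders have not moved. Handing in.

```bash
python3 -c "
from rig import env
print(env.hand_in())"
```

```text
the job is handed in; nothing more can be done
None
```

I handed the job in at about 47 s: the anvil stands upright on the rubber block, lengthwise and about 3 mm off the middle, the tin, tumbler and bottle are back upright in the tray within about 1.5 mm of where they stood, and the bur stand, hammer and ring mandrel were left alone.

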